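# Pry the spring clip off a banding-wheel spindle

### The arm

A 6-joint arm with a two-finger parallel gripper is mounted at the origin on the work surface. World frame = base frame: x ahead of the robot, y to its left, z up, the work surface at z = 0. Lengths are in m, angles in rad, forces in N, time in s.
With the tool pointing down it reaches from about 0.3 to 0.875 m from the base axis. Payload 6.4 kg.
Tool frame: the origin (TCP) lies between the finger pads; the fingertips stand 11 mm ahead of it and the grasp point (between the pads) lies 8 mm behind it (ctrl.tcp_to_tips is the distance from the TCP to the fingertips, in m); z points along the fingers, y is the line along which they close (so a half turn about z gives the same grasp; the last joint's range is limited). The gripper opens to 85 mm and grips with 20 to 120 N. Pads are 22 mm wide; open, the fingers measure 114 mm over their backs; the gripper's body (76 mm by 85 mm) begins 54 mm behind the grasp point. The pads swing forward as they close: fully open they stand 13 mm farther back than shut.
Start: joints at [0.992, 0.181, 1.607, -0, 1.354, -0.206], TCP at [0.209, 0.536, 0.242] pointing down, gripper open.
Joint ranges: [-2.99, 2.99], [-0.89, 2.07], [0.3, 2.58], [-1.14, 4.28], [0, 2.63], [-3.12, 3.12]. Speed limits (rad/s): [2.57, 2.57, 3.01, 3.14, 3.14, 3.14].

### API

Orientations are given as a unit quaternion [x, y, z, w].
In Python, from workcell import ctrl gives the robot as it stands.
- The arm moves only by the tool servo_tool, never from a script. Its argument "deltas" is a list of rows, each an object of numbers: "wx", "wy", "wz": the turn, a rotation vector about the tool's x, y, z normalised to -1 to 1, where 1 is 4 degrees; "x", "y", "z": the shift along the tool's x, y, z normalised to -1 to 1, where 1 is 0.04 m; "fingers": the gripper command: -1 is shut, 1 is fully open, values between are in proportion. A call has 1 to 20 rows; each row shifts and turns the commanded pose from where the row before left it, along the tool's axes as they then stand; what a row does not reach is not made up. A row lasts 1/10 s, in which the tool goes at most 50 mm and 8.59 degrees, less where a joint would pass 70% of its speed; a pose out of reach is approached as far as the arm can. A call with a number of a shift or a turn outside -1 to 1 is refused whole. A call with a gripper value outside its range is refused whole. The fingers move at their own pace and stop on an object; "grip_force" is the grip in N (left out, the last holds). Time passes only in rows, so rows that do not move let the fingers close. It gives the time, the measured TCP pose, the force, the opening and the grip force at its end, in the units of the state.
- ctrl.read_state(): the state, without advancing time (a new reading comes with each control period).
- ctrl.snapshot(name): name is "side" or "top" or "wrist"; returns a dict with "image" (384x512x3 uint8, red, green, blue), "depth" (384x512 float32, m along the optical axis (not along the pixel's ray), 0 where there is no reading), "intrinsics" (3x3 intrinsics, pixels), "D" ([k1, k2, p1, p2, k3] as OpenCV has them; the pictures are not rectified), "extrinsics" (4x4, takes a point from camera to world coordinates); the wrist camera has in their place "mount" (4x4, takes a point from camera to tool coordinates, whose origin is the TCP and whose axes are the flange's). Camera axes: x right, y up, looking along -z (the intrinsics and any distortion apply to the point x, -y, -z); pixel columns grow to the right and rows downward; lengths in m; the calibration is good to about 2 mm. A picture is of the moment at which its call begins: read the wrist's pose just before it.
- ctrl.close_job(): hands the job in; it is judged then, once.
The state is a dict: "clock": time; "qpos": joint angles; "dq": joint speeds; "effort": joint torques, N m; "tool_pos": TCP position; "eef_rot": TCP orientation; "force": force on the tool from outside, world axes, zero at the start; "wrist_torque": the same for the moment, N m; "gripper_width": finger opening in m; "finger_force": force on a finger pad.
Only numpy, scipy, OpenCV 4.12 (cv2) and the standard library are available. Lean on these libraries where they do the work, as an engineer would, in place of code of your own. Each camera call takes 0.05 s, during which the arm holds its last target. There are 200 camera calls.

### The job

The upturned banding-wheel head has to come apart for cleaning: lift the hooked pick from its wooden rest, feel its toe down through the notch of the guard ring and under the back of the spring clip and pry the clip gently out of the spindle groove, straight away from the spindle, so that it ends up lying loose in the wheel's dish. Do not ram the clip into the rim, push or pull on any part with more than about 15 N, touch the clip with the fingers or push the clay tile about. Unhook the pick and lay it back in its rest.

Things in the scene. Friction and masses are not known exactly. Their poses are not given: they have to be found in the camera images.
- wheel: upturned wheel head of a banding wheel, fixed: grey round casting 148 mm across. Origin at the table under the spindle axis, z up. Its top is a flat dish floor at 30 mm, with a raised rim round it. On the axis a steel spindle: shoulder 24 mm across from 30 to 36.5 mm, groove 18 mm across up to 42.2 mm, cap 24 mm across up to 46.2 mm, stub 14 mm across up to 56.2 mm
- rim: raised rim round the dish, part of the wheel: inner diameter 110, outer 126, from 30 to 42 mm above the table; the clip's back meets it after 28 mm of travel. Origin on the spindle axis at the dish floor. Over the clip's opening runs a stiff guard ring on the spindle: 19.5 to 22.1 mm from the axis, 43 to 45.5 mm above the table, with one notch 4.6 mm wide right through it
- seat (a point): point on the spindle axis at the top of the shoulder (36.5 mm up), where the clip's underside sits. The opening between spindle and clip bar is 11 mm long (clip x = 12 to 23) and 17 mm wide. The toe gets down into it, to the dish floor, only through the guard's notch, whose direction from the axis is anywhere within 0.26 rad of the clip's x (5.4 mm to either side) and not measured: feel for it
- clip: flat U-shaped spring-steel clip 4.5 mm thick, level in the groove. Origin on its underside, on the spindle axis while seated. x points from the spindle out through the middle of its back bar: the way it comes off. The bar spans x = 23 to 27, y = +-15 mm, 6.5 mm above the dish floor; springy arms run from it to the groove. Pulled slowly it takes 7 to 13 N and is free by 16 mm
- pick: hooked pick, 90 g: square wooden handle 16 by 16 by 110 mm, a 3 mm round steel shank that goes on from the handle's front and turns down at right angles, ending in a short toe turned back towards the handle. Origin at the centre of the handle; x along the handle towards the hook, z up when the hook points down
- pick_grip (a point): centre of the pick's handle, axes of the pick; grasp here across y, 16 mm wide
- pick_tip (a point): underside of the hook, on the shank's axis, at x = 80, z = -58 mm in the pick's axes. The toe reaches from 1.5 mm in front of this point (pick +x) to 7 mm behind it (pick -x, towards the handle), is 3.5 mm tall and 3 mm wide
- cradle (a point): middle of the fixed wooden rest, 75 mm above the table: where the centre of the handle lies when the pick lies in its rest; x along the handle as it lies at the start (towards the hook). The handle lies in two flared V notches 44 mm either side, each 12 mm thick, 17.6 mm wide at the handle's underside, its cheeks rising 21 mm above that; between them it is open down to the 12 mm thick base (125 by 60 mm)
- tile: loose clay relief tile, 110 by 160 by 14 mm with low raised strips and a ring, lying flat on the table; origin under its centre
Not all that is in view belongs to the job. Leave any green or orange look-alike of the pick alone.

How it is judged:
By the outcome, as a careful person would: the job done as asked, in the order asked, and still so for the second after the job is handed in, with the robot touching nothing.
It also fails if it takes over 70 s, if anything falls off the work surface, if the arm or the gripper's body presses on something with over 40 N, if the wrist force passes 120 N, or if a joint passes its speed limit or range.

## Working session

There is one attempt and no reset: what is moved stays moved. The work goes in short steps, Python scripts to look and compute and a tool call to move; the robot and the scene stay as the last step left them, time stands still between calls to the robot, and variables do not carry over. Pictures are saved under pics/ and viewed, at most 10 in all, crops included, and the job is handed in when it is done.

Besides the shell and the picture viewer there is one more tool, called after ">>>" in YAML: its name, and indented under it one key for each argument. servo_tool: Moves the arm, as the interface text tells. Its arguments: {"type":"object","properties":{"deltas":{"type":"array"},"grip_force":{"type":"number"}},"required":["deltas"]}

```bash
mkdir -p pics; ls
cat > h.py <<'E'
import numpy as np, cv2
from workcell import ctrl
from scipy.spatial.transform import Rotation as R
def snap(n):
    s=ctrl.read_state(); d=ctrl.snapshot(n)
    if n=='wrist':
        T=np.eye(4);T[:3,:3]=R.from_quat(s['eef_rot']).as_matrix();T[:3,3]=s['tool_pos'];d['E']=T@d['mount']
    else: d['E']=np.array(d['extrinsics'])
    return d
def ray(d,uv):
    p=cv2.undistortPoints(np.array(uv,float).reshape(-1,1,2),np.array(d['intrinsics']),np.array(d['D'])).reshape(-1,2)
    v=np.c_[p[:,0],-p[:,1],-np.ones(len(p))]
    return d['E'][:3,3],v@d['E'][:3,:3].T
def plane(d,uv,z):
    o,v=ray(d,uv); return o+v*((z-o[2])/v[:,2])[:,None]
def dep(d,uv):
    o,v=ray(d,uv); return np.array([o+vi*d['depth'][int(round(b)),int(round(a))] for vi,(a,b) in zip(v,uv)])
def save(n,im): cv2.imwrite('pics/'+n,im[:,:,::-1])
E
python3 - <<'E'
from h import *
s=ctrl.read_state();print(s)
t=snap('top');w=snap('side')
np.savez('top.npz',**t);np.savez('side.npz',**w)
save('a.png',np.hstack([t['image'],w['image']])[:, :] if 0 else t['image']);save('b.png',w['image'])
print(t['E'],w['E'])
E
```

```text
pics
{'clock': 0.0, 'qpos': array([ 9.91713647e-01,  1.81521031e-01,  1.60803375e+00, -1.64040107e-06,
        1.35377112e+00, -2.06311194e-01]), 'dq': array([ 4.14543691e-04,  2.39776995e-05, -1.26624044e-03, -1.57895320e-03,
       -7.64182843e-04,  1.45184764e-03]), 'effort': array([ 1.75681711e-03, -4.44855988e+01, -3.51342916e+01, -2.99234898e-05,
        8.96101585e-03,  1.32420581e-05]), 'tool_pos': array([0.20910412, 0.53505511, 0.24138294]), 'eef_rot': array([ 1.85308210e-01,  9.82680068e-01, -8.00962232e-04, -3.30900620e-04]), 'force': array([ 0.06148707, -0.60459421,  0.21513853]), 'wrist_torque': array([ 0.02254262, -0.00445957,  0.01710161]), 'finger_force': 0.0, 'gripper_width': 0.08544214682644637}
[[-5.02413457e-04  9.92788960e-01 -1.19874217e-01  4.66749037e-01]
 [-9.99387952e-01  3.69449179e-03  3.47861009e-02 -7.27356912e-03]
 [ 3.49781313e-02  1.19818326e-01  9.92179469e-01  8.14615342e-01]
 [ 0.00000000e+00  0.00000000e+00  0.00000000e+00  1.00000000e+00]] [[ 0.96229344  0.19641109 -0.18818616  0.38177939]
 [-0.27196137  0.68116006 -0.67974847 -0.59589698]
 [-0.00532524  0.70529686  0.70889208  0.68532052]
 [ 0.          0.          0.          1.        ]]
```

View pics/a.png

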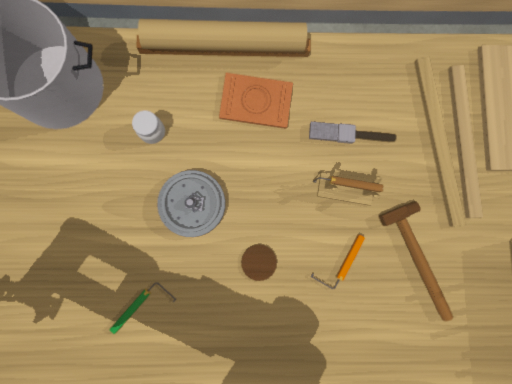

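View pics/b.png

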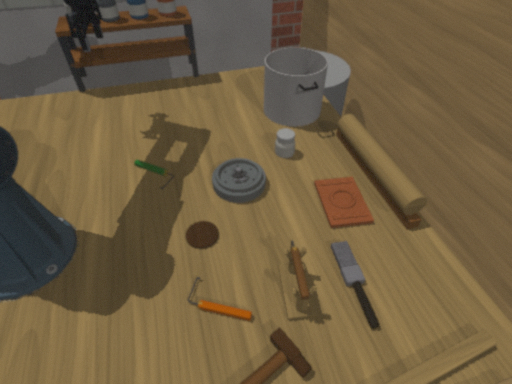

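The top view shows the wheel at about (192,203) with the spindle and clip. The brown pick is in its rest, with its handle from (333,180) to (382,188) and the hook to the left. The tile is at (256,100). The green and orange picks are look-alikes.

Run:
```python
from h import *
t=dict(np.load('top.npz'));w=dict(np.load('side.npz'))
print(plane(t,[[192,203]],.042),dep(t,[[192,203],[170,203],[333,180],[382,188],[357,184],[320,178]]))
print(plane(t,[[333,180],[382,188]],.083))
print(plane(t,[[259,262]],0), plane(t,[[256,100]],0.014))
d=snap('wrist');print(d['mount'],d['E']);
im=cv2.resize(t['image'][140:250,140:400],None,fx=3,fy=3,interpolation=cv2.INTER_CUBIC);save('c.png',im)
```

```text
[[0.52817941 0.08686261 0.042     ]] [[ 0.52706433  0.08515385  0.05602448]
 [ 0.52911016  0.13607964  0.029217  ]
 [ 0.57350688 -0.20911429  0.08343539]
 [ 0.55701602 -0.31049418  0.08438493]
 [ 0.56531525 -0.25900334  0.08343697]
 [ 0.57902556 -0.18431943  0.07397722]]
[[ 0.57357045 -0.20923448  0.083     ]
 [ 0.55718722 -0.31106926  0.083     ]]
[[ 0.39952626 -0.05972222  0.        ]] [[ 0.77043964 -0.0533427   0.014     ]]
[[-9.78425710e-04  9.61542357e-01  2.74654943e-01  7.02789375e-02]
 [ 9.99999214e-01  1.15610708e-03 -4.85048562e-04  1.33948339e-03]
 [-7.83925261e-04  2.74654252e-01 -9.61542733e-01 -1.32312416e-01]
 [ 0.00000000e+00  0.00000000e+00  0.00000000e+00  1.00000000e+00]] [[ 3.65090412e-01 -8.95330901e-01 -2.55130492e-01  1.44269806e-01]
 [ 9.30971769e-01  3.50893767e-01  1.00822265e-01  5.62137233e-01]
 [-7.45590241e-04 -2.74328528e-01  9.61635743e-01  3.73826013e-01]
 [ 0.00000000e+00  0.00000000e+00  0.00000000e+00  1.00000000e+00]]
```

View pics/c.png

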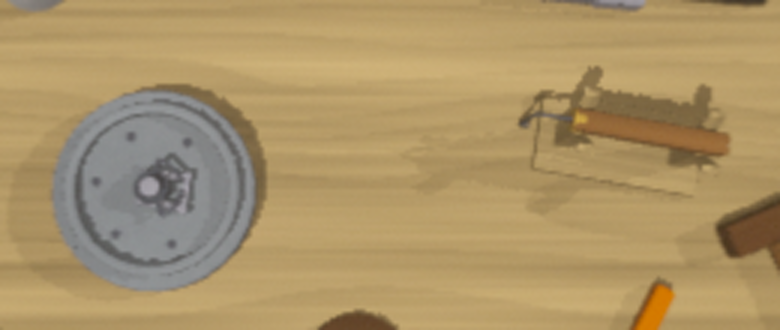

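The close crop shows the spindle with the clip opening to the right of it, roughly world -y. That suits the pick's present heading. I'll turn the tool and take a wrist look over the clip.

>>> servo_tool:
  deltas:
    - {"wz": 0.97, "fingers": 1}
    - {"wz": 0.97}
    - {"wz": 0.97}
    - {"wz": 0.97}
    - {"wz": 0.97}
    - {"wz": 0.97}
    - {"wz": 0.97}
    - {"wz": 0.97}
    - {"wz": 0.97}
    - {"wz": 0.97}
    - {"wz": 0.97}
    - {"wz": 0.97}
    - {"wz": 0.97}
    - {"wz": 0.97}
    - {"wz": 0.97}
    - {"wz": 0.97}
    - {"wz": 0.97}
    - {"wz": 0.97}
    - {"wz": 0.97}
    - {"wz": 0.97}

```text
$.deltas[0]: bad value
```

>>> servo_tool:
  deltas:
    - {"x": -0.75, "y": 0.7, "z": 0.14}
    - {"x": -0.75, "y": 0.7, "z": 0.14}
    - {"x": -0.75, "y": 0.7, "z": 0.14}
    - {"x": -0.75, "y": 0.7, "z": 0.14}
    - {"x": -0.75, "y": 0.7, "z": 0.14}
    - {"x": -0.75, "y": 0.7, "z": 0.14}
    - {"x": -0.75, "y": 0.7, "z": 0.14}
    - {"x": -0.75, "y": 0.7, "z": 0.14}
    - {"x": -0.75, "y": 0.7, "z": 0.14}
    - {"x": -0.75, "y": 0.7, "z": 0.14}
    - {"x": -0.75, "y": 0.7, "z": 0.14}
    - {"x": -0.75, "y": 0.7, "z": 0.14}
    - {"x": -0.75, "y": 0.7, "z": 0.14}
    - {"x": -0.75, "y": 0.7, "z": 0.14}
    - {}
    - {}

```text
$.deltas[0]: bad value
```

Run:
```python
from h import *
s=ctrl.read_state();print(s['clock'],s['tool_pos'],s['eef_rot'],s['qpos'])
d=snap('wrist');np.savez('w1.npz',**d);save('w1.png',d['image']);print(d['intrinsics'])
```

```text
0.15 [0.20920223 0.53516131 0.24157199] [ 1.85326276e-01  9.82676804e-01 -6.40705201e-04 -2.46383247e-04] [ 9.91689320e-01  1.81418046e-01  1.60776238e+00 -3.59667273e-05
  1.35378467e+00 -2.06291391e-01]
[[306.53552158   0.         258.33500704]
 [  0.         306.53552158 189.98621647]
 [  0.           0.           1.        ]]
```

View pics/w1.png

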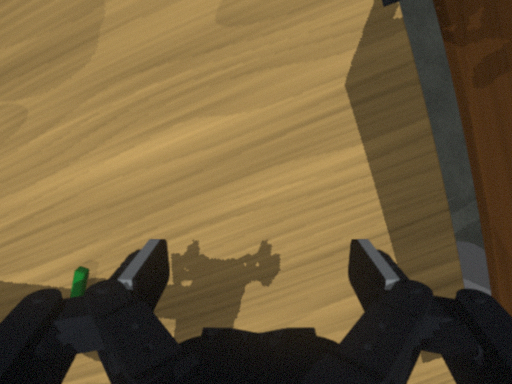

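The moves were refused, so the arm has not moved. The picture shows only the table between the open fingers. Each row probably needs every field, so I'll try one full row.

>>> servo_tool:
  deltas:
    - {"wx": 0, "wy": 0, "wz": 0.97, "x": 0, "y": 0, "z": 0, "fingers": 1}

```text
clock: 0.3
tool_pos: [0.2093, 0.5353, 0.2419]
eef_rot: [0.219, 0.976, -0.0, -0.0]
force: [0.9, 0.1, -0.5]
gripper_width: 0.0856
finger_force: 0.0
```

>>> servo_tool:
  deltas:
    - {"wx": 0, "wy": 0, "wz": 0.97, "x": 0, "y": 0, "z": 0, "fingers": 1}
    - {"wx": 0, "wy": 0, "wz": 0.97, "x": 0, "y": 0, "z": 0, "fingers": 1}
    - {"wx": 0, "wy": 0, "wz": 0.97, "x": 0, "y": 0, "z": 0, "fingers": 1}
    - {"wx": 0, "wy": 0, "wz": 0.97, "x": 0, "y": 0, "z": 0, "fingers": 1}
    - {"wx": 0, "wy": 0, "wz": 0.97, "x": 0, "y": 0, "z": 0, "fingers": 1}
    - {"wx": 0, "wy": 0, "wz": 0.97, "x": 0, "y": 0, "z": 0, "fingers": 1}
    - {"wx": 0, "wy": 0, "wz": 0.97, "x": 0, "y": 0, "z": 0, "fingers": 1}
    - {"wx": 0, "wy": 0, "wz": 0.97, "x": 0, "y": 0, "z": 0, "fingers": 1}
    - {"wx": 0, "wy": 0, "wz": 0.97, "x": 0, "y": 0, "z": 0, "fingers": 1}
    - {"wx": 0, "wy": 0, "wz": 0.97, "x": 0, "y": 0, "z": 0, "fingers": 1}
    - {"wx": 0, "wy": 0, "wz": 0.97, "x": 0, "y": 0, "z": 0, "fingers": 1}
    - {"wx": 0, "wy": 0, "wz": 0.97, "x": 0, "y": 0, "z": 0, "fingers": 1}
    - {"wx": 0, "wy": 0, "wz": 0.97, "x": 0, "y": 0, "z": 0, "fingers": 1}
    - {"wx": 0, "wy": 0, "wz": 0.97, "x": 0, "y": 0, "z": 0, "fingers": 1}
    - {"wx": 0, "wy": 0, "wz": 0.97, "x": 0, "y": 0, "z": 0, "fingers": 1}
    - {"wx": 0, "wy": 0, "wz": 0.97, "x": 0, "y": 0, "z": 0, "fingers": 1}
    - {"wx": 0, "wy": 0, "wz": 0.97, "x": 0, "y": 0, "z": 0, "fingers": 1}
    - {"wx": 0, "wy": 0, "wz": 0.97, "x": 0, "y": 0, "z": 0, "fingers": 1}
    - {"wx": 0, "wy": 0, "wz": 0.97, "x": 0, "y": 0, "z": 0, "fingers": 1}

```text
clock: 2.2
tool_pos: [0.2093, 0.5354, 0.242]
eef_rot: [0.761, 0.649, -0.0, 0.0]
force: [0.2, -0.3, -0.2]
gripper_width: 0.0853
finger_force: 0.0
```

>>> servo_tool:
  deltas:
    - {"wx": 0, "wy": 0, "wz": 0, "x": -0.75, "y": 0.7, "z": 0.14, "fingers": 1}
    - {"wx": 0, "wy": 0, "wz": 0, "x": -0.75, "y": 0.7, "z": 0.14, "fingers": 1}
    - {"wx": 0, "wy": 0, "wz": 0, "x": -0.75, "y": 0.7, "z": 0.14, "fingers": 1}
    - {"wx": 0, "wy": 0, "wz": 0, "x": -0.75, "y": 0.7, "z": 0.14, "fingers": 1}
    - {"wx": 0, "wy": 0, "wz": 0, "x": -0.75, "y": 0.7, "z": 0.14, "fingers": 1}
    - {"wx": 0, "wy": 0, "wz": 0, "x": -0.75, "y": 0.7, "z": 0.14, "fingers": 1}
    - {"wx": 0, "wy": 0, "wz": 0, "x": -0.75, "y": 0.7, "z": 0.14, "fingers": 1}
    - {"wx": 0, "wy": 0, "wz": 0, "x": -0.75, "y": 0.7, "z": 0.14, "fingers": 1}
    - {"wx": 0, "wy": 0, "wz": 0, "x": -0.75, "y": 0.7, "z": 0.14, "fingers": 1}
    - {"wx": 0, "wy": 0, "wz": 0, "x": -0.75, "y": 0.7, "z": 0.14, "fingers": 1}
    - {"wx": 0, "wy": 0, "wz": 0, "x": -0.75, "y": 0.7, "z": 0.14, "fingers": 1}
    - {"wx": 0, "wy": 0, "wz": 0, "x": -0.75, "y": 0.7, "z": 0.14, "fingers": 1}
    - {"wx": 0, "wy": 0, "wz": 0, "x": -0.75, "y": 0.7, "z": 0.14, "fingers": 1}
    - {"wx": 0, "wy": 0, "wz": 0, "x": -0.75, "y": 0.7, "z": 0.14, "fingers": 1}
    - {"wx": 0, "wy": 0, "wz": 0, "x": 0, "y": 0, "z": 0, "fingers": 1}

```text
clock: 3.7
tool_pos: [0.5332, 0.0555, 0.1633]
eef_rot: [0.762, 0.648, -0.0, 0.001]
force: [-0.2, 0.4, 0.3]
gripper_width: 0.0856
finger_force: 0.0
```

Run:
```python
from h import *
s=ctrl.read_state();print(s['clock'],s['tool_pos'],s['eef_rot'],s['qpos'])
d=snap('wrist');np.savez('w1.npz',**d)
o=d['E'];print(o)
# pixel of the wheel estimate
p=np.array([[.528,.087,.03,1]]);c=(np.linalg.inv(o)@p.T).T[0];q=[c[0],-c[1],-c[2]]
uv=cv2.projectPoints(np.array([q]),np.zeros(3),np.zeros(3),d['intrinsics'],np.array(d['D']))[0].ravel();print(uv)
u,v=uv.astype(int);r=75
im=d['image'];y0=max(0,min(384-150,v-65));x0=max(0,min(512-200,u-100))
print(x0,y0);save('w1b.png',cv2.resize(im[y0:y0+150,x0:x0+200],None,fx=4,fy=4,interpolation=cv2.INTER_CUBIC))
```

```text
3.7 [0.53324747 0.05554963 0.16326831] [ 7.61666254e-01  6.47969184e-01 -2.38444409e-04  6.30669441e-04] [-1.17020042e-01  1.80617707e-01  1.77706243e+00 -1.30476087e-03
  1.18331360e+00  4.44383060e-02]
[[ 0.98691467  0.15543738  0.04287965  0.54408247]
 [-0.16123679  0.94892595  0.27118672  0.12584627]
 [ 0.00146294 -0.27455193  0.96157116  0.29549672]
 [ 0.          0.          0.          1.        ]]
[246.85205231 151.47159432]
146 86
```

View pics/w1b.png

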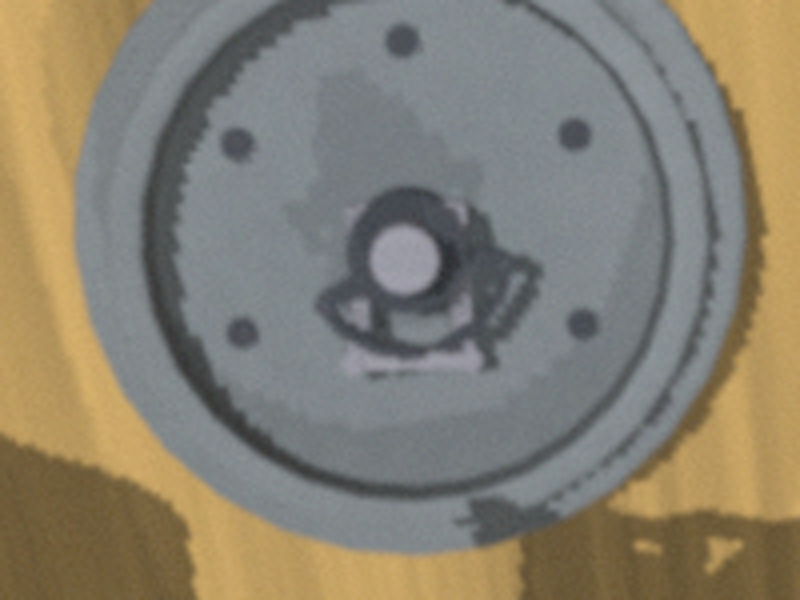

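The wrist crop shows the stub at crop (404,259), the bar from (345,360) to (485,358), and the dark guard arc just above the bar. No notch can be seen. I'll measure the axis and the clip direction.

Run:
```python
from h import *
d=dict(np.load('w1.npz'));im=d['image'].astype(int)
x0,y0=146,86
print('stub guess',plane(d,[[x0+404/4,y0+259/4]],.0562))
m=((im.min(2)>140)&(im[:,:,0]-im[:,:,1]>-2)).astype(np.uint8)
sub=np.zeros_like(m);sub[130:185,220:275]=m[130:185,220:275]
n,l,st,c=cv2.connectedComponentsWithStats(sub)
for i in range(1,n):
    if st[i,4]>8:print(st[i],c[i])
for r in range(134,182):print(''.join('%4d'%v for v in im[r,224:272,0][::1])) if 168<r<182 else 0
# depths
for uv in [(247,151),(250,176),(250,177),(235,176),(264,176)]: print(uv,dep(d,[uv]))
# wheel outer & rim inner: depth map points at rim top height
vv,uu=np.mgrid[60:290,130:370];P=dep(d,np.c_[uu.ravel(),vv.ravel()])
s=(abs(P[:,2]-.042)<.002);Q=P[s];r=np.hypot(Q[:,0]-.528,Q[:,1]-.087);Q=Q[(r>.05)&(r<.07)]
print(len(Q),Q[:,2].mean()); A=np.c_[2*Q[:,:2],np.ones(len(Q))];b=(Q[:,:2]**2).sum(1);c=np.linalg.lstsq(A,b,rcond=None)[0];print('ringfit',c[:2],np.sqrt(c[2]+c[0]**2+c[1]**2))
```

```text
stub guess [[0.52979877 0.09137579 0.0562    ]]
[239 143  16  16 171] [246.54385965 150.42105263]
[231 173  35   7  89] [247.60674157 176.14606742]
 128 130 129 129 124 115 103  87  79  74  72  68  75  68  73  69  72  73  74  81 104 124 127 126 130 133 126 131 128 131 125 128 122 112  97  85  79  75  75  76  76  71  74  81  78  77  75  76
 132 132 131 127 127 126 116 105  92  86  75  69  71  67  65  62  67  74  69  78  88 109 114 119 127 125 127 127 128 130 122 118 106  90  80  73  75  75  90  88  88  80  77  75  77  83  89  89
 130 128 128 125 128 127 124 122 116 119 101  92  75  77  74  66  64  68  68  73  77  81  87  95 107 109 117 115 116 111 112  97  85  78  77  72  78  95 114 122 108  82  79  79  81  91 107 112
 130 129 129 127 127 131 129 127 124 135 131 114  97  88  79  74  70  66  70  69  70  71  71  74  84  84  88  95  97  94  92  83  79  79  78  82  81 102 128 139 125  90  76  78  84  98 119 132
 131 130 126 129 127 127 127 124 128 143 143 140 130 116  99  84  86  75  77  76  72  70  75  74  72  74  71  71  84 100 102  98 101  98  88  95  97 112 135 149 139 113  84  76  81
[... 1175 characters left out ...]
 126 131 128 129 125 130 128 131 137 134 135 127 119 109  95 103 106 111 121 124 117 116 121 121 123 125 129 127 131 132 125 128 126 130 127 132 133 128 128 130 131 128 129 129 131 127 133
 126 128 130 126 130 128 129 130 129 131 128 129 130 129 118 115 120 125 128 123 129 124 123 128 126 129 129 128 130 130 127 131 126 131 128 124 131 127 127 128 131 124 129 128 129 130 131 132
(247, 151) [[0.52981676 0.09130644 0.05706288]]
(250, 176) [[0.52775559 0.06758078 0.0415378 ]]
(250, 177) [[0.52750298 0.06634083 0.03991382]]
(235, 176) [[0.51523939 0.06980598 0.04225111]]
(264, 176) [[0.53948392 0.06533362 0.04017713]]
4040 0.042358322644688015
ringfit [0.52997791 0.0915707 ] 0.058450756646327734
```

>>> servo_tool:
  deltas:
    - {"wx": 0, "wy": 0, "wz": 0, "x": -0.84, "y": 0, "z": 0, "fingers": 1}
    - {"wx": 0, "wy": 0, "wz": 0, "x": -0.84, "y": 0, "z": 0.5, "fingers": 1}
    - {"wx": 0, "wy": 0, "wz": 0, "x": 0, "y": 0, "z": 0.9, "fingers": 1}
    - {"wx": 0, "wy": 0, "wz": 0, "x": 0, "y": 0, "z": 0.9, "fingers": 1}
    - {"wx": 0, "wy": 0, "wz": 0, "x": 0, "y": 0, "z": 0.3, "fingers": 1}
    - {"wx": 0, "wy": 0, "wz": 0, "x": 0, "y": 0, "z": 0, "fingers": 1}

```text
clock: 4.35
tool_pos: [0.5189, -0.0055, 0.0583]
eef_rot: [0.76, 0.65, -0.001, -0.002]
force: [-0.2, 0.7, 0.2]
gripper_width: 0.0852
finger_force: 0.0
```

Run:
```python
from h import *
s=ctrl.read_state();print(s['clock'],s['tool_pos'],s['eef_rot'])
d=snap('wrist');np.savez('w2.npz',**d);o=d['E']
def pr(p):
    c=np.linalg.inv(o)@np.array([*p,1]);q=[c[0],-c[1],-c[2]]
    return cv2.projectPoints(np.array([q]),np.zeros(3),np.zeros(3),d['intrinsics'],np.array(d['D']))[0].ravel()
u,v=pr([.5270,.070,.042]).astype(int);print(u,v,pr([.5298,.0913,.0562]))
im=d['image'];y0=max(0,v-60);x0=u-60
print(x0,y0);c=im[y0:y0+95,x0:x0+130].astype(float);c=np.clip((c-20)*1.4,0,255).astype(np.uint8);save('w2.png',cv2.resize(c,None,fx=6,fy=6,interpolation=cv2.INTER_CUBIC))
```

```text
4.35 [ 0.51885785 -0.00554984  0.05832602] [ 0.7598712   0.65006967 -0.00128187 -0.00188488]
251 92 [248.91835941  37.06695114]
191 32
```

View pics/w2.png

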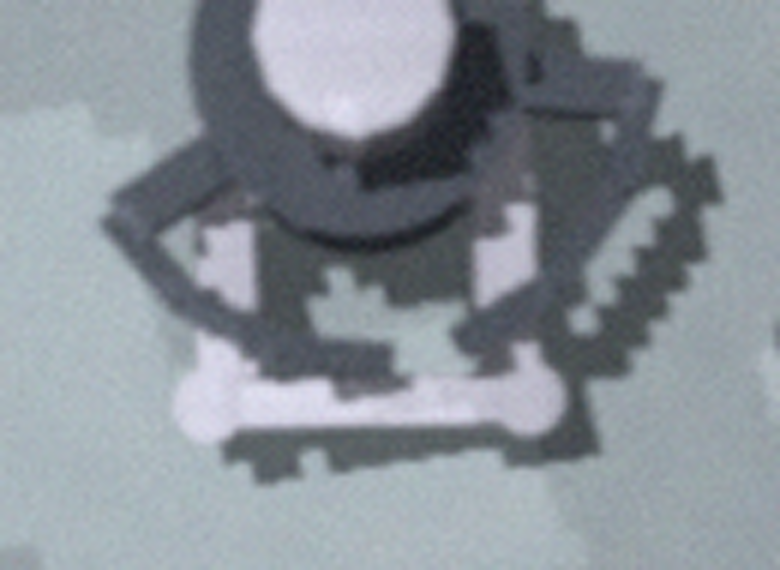

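This view shows the notch clearly: the guard's ends are at crop (392,360) and (460,335), so its middle is at about (426,348). The bar's rounded ends are at (208,404) and (528,400), and the stub is at (353,42).

Run:
```python
from h import *
d=dict(np.load('w2.npz'));im=d['image'].astype(int)
P=lambda x,y,z:plane(d,[[191+x/6-.4,32+y/6-.4]],z)[0]
a=P(208,404,.041);b=P(528,400,.041);n=P(426,348,.0455);n1=P(392,358,.0455);n2=P(458,335,.0455)
# stub ellipse: full blob from mask
m=((im.min(2)>150)&(im[:,:,0]-im[:,:,1]>-4)).astype(np.uint8);m[:10]=0;m[62:]=0;m[:,:225]=0;m[:,275:]=0
nn,l,st,c=cv2.connectedComponentsWithStats(m);i=1+st[1:,4].argmax();print(st[i],c[i])
ax=plane(d,[c[i]],.0562)[0]
print('bar',a,b,np.linalg.norm(a-b),'mid',(a+b)/2,'axis',ax)
mid=(a+b)/2;e=(b-a)[:2];cx=np.array([e[1],-e[0]]);cx*=np.sign(cx@(mid-ax)[:2]);cx/=np.linalg.norm(cx);cy=np.array([-cx[1],cx[0]])
print('cx',cx,np.arctan2(cx[1],cx[0]),'mid in clip',(mid-ax)[:2]@cx,(mid-ax)[:2]@cy)
for q in (n,n1,n2):print('notch',q,(q-ax)[:2]@cx,(q-ax)[:2]@cy,np.linalg.norm((q-ax)[:2]))
tx=R.from_quat(ctrl.read_state()['eef_rot']).as_matrix();print(tx)
```

```text
[234  21  31  33 784] [249.11096939  36.79591837]
bar [0.51433348 0.06913042 0.041     ] [0.53920816 0.06549114 0.041     ] 0.025139498377068567 mid [0.52677082 0.06731078 0.041     ] axis [0.52989416 0.09139046 0.0562    ]
cx [-0.1447637  -0.98946626] -1.716070479558503 mid in clip 0.024278173733315568 0.00039542385602144665
notch [0.53184497 0.07043466 0.0455    ] 0.020452648513747874 0.004963896693207536 0.021046403531429066
notch [0.52918918 0.07011273 0.0455    ] 0.021155652755644065 0.002382690432656873 0.02128940715978876
notch [0.53437831 0.07099807 0.0455    ] 0.019528440779321556 0.007388997575328091 0.020879590140605572
[[ 1.54696948e-01  9.87961266e-01 -1.17936047e-03]
 [ 9.87961949e-01 -1.54696585e-01  3.93220585e-04]
 [ 2.06043669e-04 -1.22599329e-03 -9.99999227e-01]]
```

>>> servo_tool:
  deltas:
    - {"wx": 0, "wy": 0, "wz": 0, "x": 0, "y": 0, "z": -1, "fingers": 1}
    - {"wx": 0, "wy": 0, "wz": 0, "x": -0.5, "y": 0.2, "z": -0.8, "fingers": 1}
    - {"wx": 0, "wy": 0, "wz": 0, "x": -0.9, "y": 0.32, "z": -0.5, "fingers": 1}
    - {"wx": 0, "wy": 0, "wz": 0, "x": -0.9, "y": 0.32, "z": 0, "fingers": 1}
    - {"wx": 0, "wy": 0, "wz": 0, "x": -0.9, "y": 0.32, "z": 0, "fingers": 1}
    - {"wx": 0, "wy": 0, "wz": 0, "x": -0.9, "y": 0.32, "z": 0, "fingers": 1}
    - {"wx": 0, "wy": 0, "wz": 0, "x": -0.9, "y": 0.32, "z": 0, "fingers": 1}
    - {"wx": 0, "wy": 0, "wz": 0, "x": -0.9, "y": 0.32, "z": 0, "fingers": 1}
    - {"wx": 0, "wy": 0, "wz": 0, "x": 0, "y": 0, "z": 0, "fingers": 1}

```text
clock: 5.3
tool_pos: [0.5695, -0.2581, 0.1552]
eef_rot: [0.761, 0.648, 0.0, 0.003]
force: [1.0, -0.3, -0.1]
gripper_width: 0.0853
finger_force: 0.0
```

Run:
```python
from h import *
s=ctrl.read_state();print(s['clock'],s['tool_pos'],s['eef_rot'])
d=snap('wrist');np.savez('w3.npz',**d);im=d['image'];Rm=R.from_quat(s['eef_rot']).as_matrix()
hsv=cv2.cvtColor(im,cv2.COLOR_RGB2HSV)
vv,uu=np.mgrid[0:384,0:512];P=dep(d,np.c_[uu.ravel(),vv.ravel()]).reshape(384,512,3)
m=(abs(P[:,:,2]-.083)<.003)&(P[:,:,0]>.5)&(np.hypot(P[:,:,0]-.566,P[:,:,1]+.259)<.09)&(im[:,:,0].astype(int)-im[:,:,2]>50)
n,l,st,c=cv2.connectedComponentsWithStats(m.astype(np.uint8));print(st[1:][st[1:,4]>20])
i=1+st[1:,4].argmax();mm=l==i
Q=plane(d,np.c_[uu[mm],vv[mm]],.083)[:,:2].astype(np.float32)
r=cv2.minAreaRect(Q*1000);print(r,np.median(P[mm][:,2]));print(cv2.boxPoints(r)); print(Rm)
print(np.median(im[mm],0))
o=im.copy();o[mm]=[255,0,0];save('w3.png',o)
```

```text
5.3 [ 0.56951213 -0.25809177  0.15515378] [7.61221608e-01 6.48483463e-01 3.10316876e-04 3.28120889e-03]
[[ 245  131   24  146 3204]
 [ 222  137   14   14   89]
 [ 277  137   14   19  164]
 [ 223  149   13    7   36]
 [ 225  254   12   18  129]
 [ 275  254   11   19   97]]
((567.73388671875, -258.9902038574219), (108.54989624023438, 15.66586685180664), 80.09068298339844) 0.08341399479606497
[[ 550.6777  -311.10748]
 [ 566.1098  -313.8034 ]
 [ 584.7901  -206.87292]
 [ 569.358   -204.177  ]]
[[ 0.15893821  0.98727721  0.00472806]
 [ 0.98728128 -0.15891687 -0.00459298]
 [-0.00378318  0.00539792 -0.99997827]]
[99. 66. 35.]
```

View pics/w3.png

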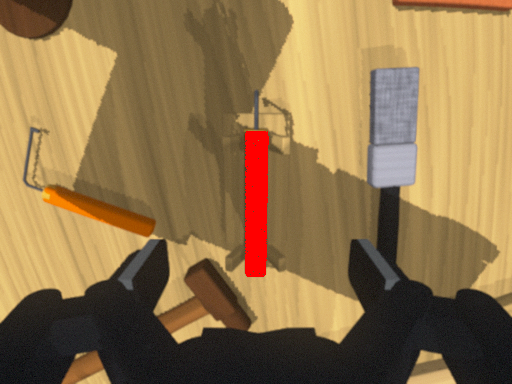

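The mask sits squarely on the handle, measured 108.5 by 15.7 mm against the known 110 by 16. Now I'll descend and close gently.

>>> servo_tool:
  deltas:
    - {"wx": 0, "wy": 0, "wz": 0.2, "x": -0.03, "y": -0.04, "z": 0.6, "fingers": 1}
    - {"wx": 0, "wy": 0, "wz": 0, "x": 0, "y": 0, "z": 0.8, "fingers": 1}
    - {"wx": 0, "wy": 0, "wz": 0, "x": 0, "y": 0, "z": 0.6, "fingers": 0.2}
    - {"wx": 0, "wy": 0, "wz": 0, "x": 0, "y": 0, "z": 0.2, "fingers": -0.3}
    - {"wx": 0, "wy": 0, "wz": 0, "x": 0, "y": 0, "z": 0, "fingers": -0.5}
    - {"wx": 0, "wy": 0, "wz": 0, "x": 0, "y": 0, "z": 0, "fingers": -0.8}
    - {"wx": 0, "wy": 0, "wz": 0, "x": 0, "y": 0, "z": 0, "fingers": -1}
    - {"wx": 0, "wy": 0, "wz": 0, "x": 0, "y": 0, "z": 0, "fingers": -1}
    - {"wx": 0, "wy": 0, "wz": 0, "x": 0, "y": 0, "z": 0, "fingers": -1}
  grip_force: 20

```text
clock: 6.25
tool_pos: [0.5676, -0.2546, 0.0661]
eef_rot: [0.765, 0.644, 0.001, 0.002]
force: [0.7, 1.6, 6.1]
gripper_width: 0.0154
finger_force: 26.2
```

>>> servo_tool:
  deltas:
    - {"wx": 0, "wy": 0, "wz": 0, "x": 0, "y": 0, "z": 0, "fingers": -1}
    - {"wx": 0, "wy": 0, "wz": 0, "x": 0, "y": 0, "z": -0.1, "fingers": -1}
    - {"wx": 0, "wy": 0, "wz": 0, "x": 0, "y": 0, "z": -0.3, "fingers": -1}
    - {"wx": 0, "wy": 0, "wz": 0, "x": 0, "y": 0, "z": -0.6, "fingers": -1}
    - {"wx": 0, "wy": 0, "wz": 0, "x": 0, "y": 0, "z": -0.6, "fingers": -1}
    - {"wx": 0, "wy": 0, "wz": 0, "x": 0, "y": 0, "z": 0, "fingers": -1}
  grip_force: 110

```text
clock: 6.85
tool_pos: [0.568, -0.2556, 0.1324]
eef_rot: [0.765, 0.644, 0.001, 0.003]
force: [0.9, 0.0, -0.6]
gripper_width: 0.014
finger_force: 107.4
```

Run:
```python
from h import *
s=ctrl.read_state();print(s['clock'],s['tool_pos'],s['eef_rot'],s['force'],s['gripper_width'])
d=snap('wrist');np.savez('w4.npz',**d);im=d['image'];Rm=R.from_quat(s['eef_rot']).as_matrix();print(Rm)
hz=s['tool_pos'][2]+.016
vv,uu=np.mgrid[0:384,0:512];P=dep(d,np.c_[uu.ravel(),vv.ravel()]).reshape(384,512,3)
T=(P-s['tool_pos'])@Rm   # tool coords
m=(abs(T[:,:,1])<.012)&(T[:,:,0]>-.06)&(T[:,:,0]<.06)&(abs(T[:,:,2]+.016)<.006)&(im[:,:,0].astype(int)-im[:,:,2]>40)
print(m.sum(), 'handle x',T[m][:,0].min(),T[m][:,0].max(),'y',T[m][:,1].mean(),'z',np.median(T[m][:,2]))
a=np.polyfit(T[m][:,0],T[m][:,1],1);b=np.polyfit(T[m][:,0],T[m][:,2],1);print('yaw,y0',a,'pitch,z0',b)
k=(abs(T[:,:,1])<.02)&(T[:,:,0]>.05)&(T[:,:,0]<.1)&(T[:,:,2]<.06)&(P[:,:,2]>.02)
for x in np.arange(.05,.1,.004):
    q=T[k&(abs(T[:,:,0]-x)<.002)]; 
    if len(q):print(round(x,3),len(q),q[:,1].mean().round(4),q[:,2].min().round(4),q[:,2].max().round(4))
save('w4.png',cv2.resize(im[60:210,170:350],None,fx=4,fy=4))
```

```text
6.85 [ 0.56800892 -0.25558759  0.13244706] [0.76471378 0.64436095 0.000794   0.00334189] [ 0.92571901  0.02352104 -0.63074453] 0.01398426554171233
[[ 0.16959667  0.98549809  0.00552112]
 [ 0.98550871 -0.16957559 -0.00408794]
 [-0.00309241  0.00613442 -0.9999764 ]]
6297 handle x -0.029645364296768974 0.05965214617529482 y -0.00044219203014898855 z -0.01709131784372353
yaw,y0 [ 0.00047557 -0.00044945] pitch,z0 [ 0.00707779 -0.01704359]
0.05 37 -0.0003 -0.0121 -0.0089
0.054 81 -0.0003 -0.0122 -0.0088
0.058 80 -0.0004 -0.012 -0.009
0.062 84 -0.0003 -0.0129 -0.0082
0.066 80 -0.0003 -0.0128 -0.0089
0.07 882 -0.0005 -0.1323 -0.0088
0.074 76 -0.0003 -0.0104 -0.0051
0.078 3 -0.0005 -0.0063 -0.0052
```

View pics/w4.png

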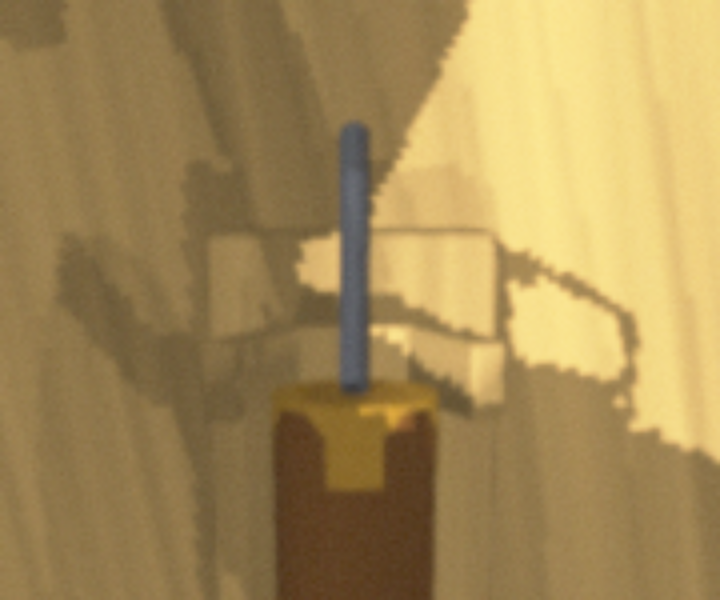

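The pick is held straight, with its shank centred and its downturn at about crop (354,122). Now I'll work out the hover pose over the notch.

```bash
cat >> h.py <<'E'
AX=np.array([.52989,.09139]);CY0=-1.716
def fr():
    c=np.array([np.cos(CY0),np.sin(CY0)]);return c,np.array([-c[1],c[0]])
TIP=np.array([.0760,-.0004,.0492])
def tip(s=None):
    s=s or ctrl.read_state();Rm=R.from_quat(s['eef_rot']).as_matrix();p=s['tool_pos']+Rm@TIP;c,y=fr()
    return p,(p[:2]-AX)@c*1e3,(p[:2]-AX)@y*1e3,Rm
E
python3 - <<'E'
from h import *
d=dict(np.load('w4.npz'));s=ctrl.read_state();Rm=R.from_quat(s['eef_rot']).as_matrix()
def tz(u,v,z): # intersect ray with tool plane z
    o,w=ray(d,[[u,v]]);o=(o-s['tool_pos'])@Rm;w=w@Rm;return o+w[0]*(z-o[2])/w[0][2]
print('shank front',tz(258.5,60+120/4-.4,-.009),'ferrule front top?',tz(258.5,60+384/4-.4,-.017),tz(258.5,60+398/4-.4,-.017))
yaw=np.arctan2(Rm[1,0],Rm[0,0]);ty=1.655;print('yaw',yaw,'wz total',-(np.degrees(ty-yaw))/4)
R2=R.from_euler('z',ty-yaw).as_matrix()@Rm
c,y=fr();a=.238
tgt=np.r_[AX+.0148*(np.cos(a)*c+np.sin(a)*y),.066]
dw=tgt-R2@TIP-s['tool_pos'];print('tcp tgt',tgt-R2@TIP,'tool delta/0.04',(R2.T@dw)/.04)
E
```

```text
shank front [ 0.07573816  0.00072856 -0.009     ] ferrule front top? [ 0.05091617  0.00067711 -0.017     ] [ 0.04954761  0.00067596 -0.017     ]
yaw 1.4003742167530773 wz total -3.6472456838153944
tcp tgt [0.53786499 0.00103525 0.11534618] tool delta/0.04 [ 6.43819743 -0.19007486  0.36107682]
```

Run:
```python
from h import *
d=dict(np.load('w4.npz'));d['E']=d['mount']
def tz(u,v,z):
    o,w=ray(d,[[u,v]]);return o+w[0]*(z-o[2])/w[0][2]
for z in(-.009,-.004):print('shank front',tz(258.1,89.6,z))
print('ferrule',tz(258.1,155.6,-.017),'handle sides',tz(170+275/4-.4,60+500/4,-.017),tz(170+436/4-.4,60+500/4,-.017))
```

```text
shank front [ 0.0761456  -0.00048195 -0.009     ]
shank front [ 0.07635576 -0.0004814  -0.004     ]
ferrule [ 0.05174529 -0.00051094 -0.017     ] handle sides [ 0.04021145 -0.00821557 -0.017     ] [ 0.04019268  0.00745924 -0.017     ]
```

>>> servo_tool:
  deltas:
    - {"wx": 0, "wy": 0, "wz": -0.91, "x": 0, "y": 0, "z": -0.5, "fingers": -1}
    - {"wx": 0, "wy": 0, "wz": -0.91, "x": 0, "y": 0, "z": 0, "fingers": -1}
    - {"wx": 0, "wy": 0, "wz": -0.91, "x": 0, "y": 0, "z": 0, "fingers": -1}
    - {"wx": 0, "wy": 0, "wz": -0.91, "x": 0, "y": 0, "z": 0, "fingers": -1}
    - {"wx": 0, "wy": 0, "wz": 0, "x": 0.7, "y": -0.02, "z": 0, "fingers": -1}
    - {"wx": 0, "wy": 0, "wz": 0, "x": 0.7, "y": -0.02, "z": 0, "fingers": -1}
    - {"wx": 0, "wy": 0, "wz": 0, "x": 0.7, "y": -0.02, "z": 0, "fingers": -1}
    - {"wx": 0, "wy": 0, "wz": 0, "x": 0.7, "y": -0.02, "z": 0, "fingers": -1}
    - {"wx": 0, "wy": 0, "wz": 0, "x": 0.7, "y": -0.02, "z": 0, "fingers": -1}
    - {"wx": 0, "wy": 0, "wz": 0, "x": 0.7, "y": -0.02, "z": 0, "fingers": -1}
    - {"wx": 0, "wy": 0, "wz": 0, "x": 0.7, "y": -0.02, "z": 0, "fingers": -1}
    - {"wx": 0, "wy": 0, "wz": 0, "x": 0.7, "y": -0.02, "z": 0, "fingers": -1}
    - {"wx": 0, "wy": 0, "wz": 0, "x": 0.5, "y": -0.02, "z": 0, "fingers": -1}
    - {"wx": 0, "wy": 0, "wz": 0, "x": 0.25, "y": -0.02, "z": 0.3, "fingers": -1}
    - {"wx": 0, "wy": 0, "wz": 0, "x": 0, "y": 0, "z": 0.3, "fingers": -1}
    - {"wx": 0, "wy": 0, "wz": 0, "x": 0, "y": 0, "z": 0, "fingers": -1}
    - {"wx": 0, "wy": 0, "wz": 0, "x": 0, "y": 0, "z": 0, "fingers": -1}

```text
clock: 8.6
tool_pos: [0.5363, -0.0025, 0.1227]
eef_rot: [0.677, 0.736, -0.001, -0.001]
force: [0.2, -0.1, -0.6]
gripper_width: 0.0142
finger_force: 107.4
```

Run:
```python
from h import *
for k in range(4):
    s=ctrl.read_state();p,a,b,Rm=tip(s);print(s['clock'],s['tool_pos'],p,a,b,np.arctan2(Rm[1,0],Rm[0,0]),Rm[:,2],s['force'])
    d=snap('wrist')
np.savez('w5.npz',**d);im=d['image'];save('w5.png',cv2.resize(im[60:190,180:340],None,fx=5,fy=4.6,interpolation=cv2.INTER_CUBIC)[:600])
```

```text
8.6 [ 0.53625262 -0.00247021  0.12273339] [0.52947093 0.07324633 0.07356211] 18.013372632049716 2.2106210895667067 1.6535222937046863 [-2.09462785e-03  1.93164186e-04 -9.99997788e-01] [ 0.17218295 -0.08653814 -0.64639906]
8.65 [ 0.53677352 -0.00258184  0.12342149] [0.53007064 0.07312536 0.07422503] 18.046297193272753 2.821526981333436 1.6533391476231438 [-7.74479195e-04 -2.16118378e-05 -9.99999700e-01] [ 0.49949308  0.03299595 -0.85916015]
8.7 [ 0.5370605  -0.00260752  0.12384248] [0.5304017  0.07309167 0.07462772] 18.03172533889063 3.1539739055344524 1.6533001907670637 [ 6.14895239e-05 -1.89565110e-04 -9.99999980e-01] [-0.79992605 -0.26607322 -0.46898783]
8.75 [ 0.53719428 -0.00251397  0.12409731] [0.5305524  0.0731835  0.07487761] 17.919057312549715 3.2898044771711032 1.6533743578665632 [ 5.19498871e-04 -2.14509352e-04 -9.99999842e-01] [-0.62878929  0.15551457 -1.39070267]
```

View pics/w5.png

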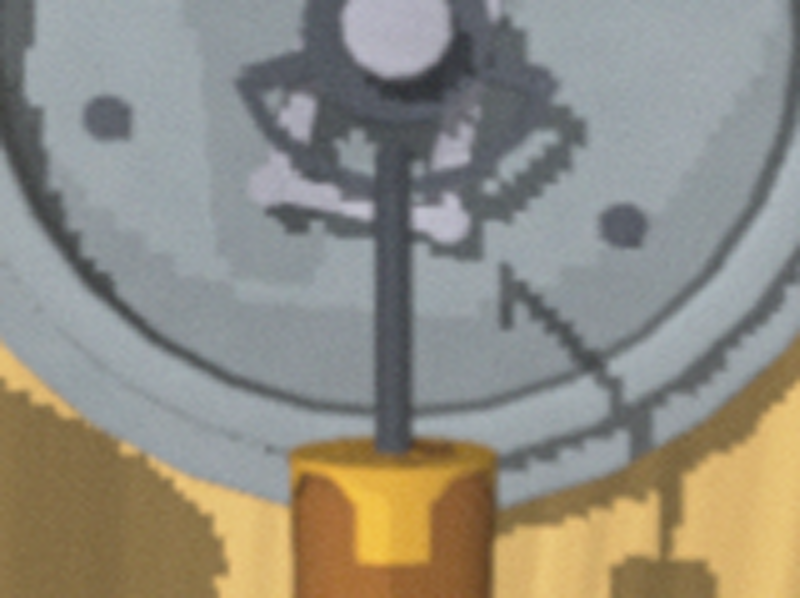

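The pick is over the clip, roughly in line with the notch. I'll feel the stub lightly with the toe's front first, to fix the radial position.

>>> servo_tool:
  deltas:
    - {"wx": 0, "wy": 0, "wz": 0, "x": 0, "y": 0, "z": 0.35, "fingers": -1}
    - {"wx": 0, "wy": 0, "wz": 0, "x": 0.0, "y": 0, "z": 0.3, "fingers": -1}
    - {"wx": 0, "wy": 0, "wz": 0, "x": 0.15, "y": 0, "z": 0, "fingers": -1}
    - {"wx": 0, "wy": 0, "wz": 0, "x": 0, "y": 0, "z": 0, "fingers": -1}
    - {"wx": 0, "wy": 0, "wz": 0, "x": 0, "y": 0, "z": 0, "fingers": -1}
    - {"wx": 0, "wy": 0, "wz": 0, "x": 0, "y": 0, "z": 0, "fingers": -1}

```text
clock: 9.4
tool_pos: [0.5366, 0.0044, 0.0983]
eef_rot: [0.677, 0.736, 0.0, 0.0]
force: [-0.1, -0.6, 0.0]
gripper_width: 0.0141
finger_force: 107.4
```

```bash
cat > st.py <<'E'
from h import *
s=ctrl.read_state();p,a,b,Rm=tip(s);t=Rm.T@s['force']
print('t',s['clock'],'tcp',s['tool_pos'].round(4),'tip',p.round(4),'clip x,y %.2f %.2f r %.2f'%(a,b,np.hypot(a,b)),'yaw %.4f'%np.arctan2(Rm[1,0],Rm[0,0]),'Ftool',t.round(1),'axz',Rm[:,2].round(4),'M',(Rm.T@s['wrist_torque']).round(2))
E
python3 st.py
```

```text
t 9.4 tcp [0.5366 0.0044 0.0983] tip [0.5299 0.0801 0.0491] clip x,y 11.17 1.63 r 11.29 yaw 1.6549 Ftool [-0.6 -0.1 -0. ] axz [ 8.e-04 -2.e-04 -1.e+00] M [0.01 0.01 0.06]
```

>>> servo_tool:
  deltas:
    - {"wx": 0, "wy": 0, "wz": 0, "x": 0.04, "y": 0, "z": 0, "fingers": -1}
    - {"wx": 0, "wy": 0, "wz": 0, "x": 0, "y": 0, "z": 0, "fingers": -1}
    - {"wx": 0, "wy": 0, "wz": 0, "x": 0.015, "y": 0, "z": 0, "fingers": -1}
    - {"wx": 0, "wy": 0, "wz": 0, "x": 0, "y": 0, "z": 0, "fingers": -1}

```text
clock: 9.8
tool_pos: [0.5361, 0.0066, 0.098]
eef_rot: [0.677, 0.736, 0.0, 0.0]
force: [0.7, -0.2, -1.2]
gripper_width: 0.0142
finger_force: 107.4
```

>>> servo_tool:
  deltas:
    - {"wx": 0, "wy": 0, "wz": 0, "x": 0.015, "y": 0, "z": 0, "fingers": -1}
    - {"wx": 0, "wy": 0, "wz": 0, "x": 0, "y": 0, "z": 0, "fingers": -1}

```text
clock: 10.0
tool_pos: [0.536, 0.0072, 0.0979]
eef_rot: [0.677, 0.736, -0.0, -0.0]
force: [-0.0, 0.6, -0.4]
gripper_width: 0.0142
finger_force: 107.4
```

>>> servo_tool:
  deltas:
    - {"wx": 0, "wy": 0, "wz": 0, "x": 0.01, "y": 0, "z": 0, "fingers": -1}
    - {"wx": 0, "wy": 0, "wz": 0, "x": 0, "y": 0, "z": 0, "fingers": -1}

```text
clock: 10.2
tool_pos: [0.536, 0.0076, 0.0979]
eef_rot: [0.677, 0.736, -0.0, -0.0]
force: [-0.1, 0.8, -0.5]
gripper_width: 0.0146
finger_force: 107.4
```

```bash
python3 st.py
```

```text
t 10.2 tcp [0.536  0.0076 0.0979] tip [0.5292 0.0833 0.0487] clip x,y 8.09 0.49 r 8.10 yaw 1.6547 Ftool [ 0.8 -0.   0.5] axz [-1.e-04  0.e+00 -1.e+00] M [ 0.03 -0.06 -0.01]
```

>>> servo_tool:
  deltas:
    - {"wx": 0, "wy": 0, "wz": 0, "x": 0.015, "y": 0, "z": 0, "fingers": -1}
    - {"wx": 0, "wy": 0, "wz": 0, "x": 0, "y": 0, "z": 0, "fingers": -1}

```text
clock: 10.4
tool_pos: [0.536, 0.0082, 0.0979]
eef_rot: [0.677, 0.736, -0.0, 0.0]
force: [0.3, -0.0, -0.4]
gripper_width: 0.0142
finger_force: 107.4
```

>>> servo_tool:
  deltas:
    - {"wx": 0, "wy": 0, "wz": 0, "x": 0.015, "y": 0, "z": 0, "fingers": -1}
    - {"wx": 0, "wy": 0, "wz": 0, "x": 0, "y": 0, "z": 0, "fingers": -1}

```text
clock: 10.6
tool_pos: [0.536, 0.0084, 0.098]
eef_rot: [0.677, 0.736, -0.0, 0.0]
force: [-0.7, -2.1, -0.2]
gripper_width: 0.0139
finger_force: 107.4
```

```bash
python3 st.py
```

```text
t 10.6 tcp [0.536  0.0084 0.098 ] tip [0.5292 0.0841 0.0488] clip x,y 7.30 0.40 r 7.31 yaw 1.6548 Ftool [-2.1 -0.9  0.2] axz [ 2.e-04 -7.e-04 -1.e+00] M [ 0.11 -0.45 -0.07]
```

```bash
sed -i 's/^TIP=.*/TIP=np.array([.0748,-.0005,.0492])/' h.py
cat > go.py <<'E'
import sys
from h import *
r,a,z=float(sys.argv[1]),float(sys.argv[2]),float(sys.argv[3])
s=ctrl.read_state();p,_,_,Rm=tip(s);c,y=fr()
g=np.r_[AX+r*(np.cos(a)*c+np.sin(a)*y),z]
print('yaw to notch',CY0+np.pi+a,np.arctan2(Rm[1,0],Rm[0,0]),'move/0.04',(Rm.T@(g-p)/.04).round(3))
E
python3 st.py; python3 go.py .0148 .238 .0487
```

```text
t 10.6 tcp [0.536  0.0084 0.098 ] tip [0.5292 0.0829 0.0488] clip x,y 8.49 0.58 r 8.51 yaw 1.6548 Ftool [-2.1 -0.9  0.2] axz [ 2.e-04 -7.e-04 -1.e+00] M [ 0.11 -0.45 -0.07]
yaw to notch 1.6635926535897931 1.6547717536846231 move/0.04 [-0.16   0.037  0.002]
```

>>> servo_tool:
  deltas:
    - {"wx": 0, "wy": 0, "wz": 0, "x": -0.165, "y": 0.037, "z": 0, "fingers": -1}
    - {"wx": 0, "wy": 0, "wz": 0, "x": 0, "y": 0, "z": 0, "fingers": -1}
    - {"wx": 0, "wy": 0, "wz": 0, "x": 0, "y": 0, "z": 0, "fingers": -1}
    - {"wx": 0, "wy": 0, "wz": 0, "x": 0, "y": 0, "z": 0, "fingers": -1}

```text
clock: 11.0
tool_pos: [0.5378, 0.0023, 0.0978]
eef_rot: [0.677, 0.736, -0.0, -0.0]
force: [0.3, -0.9, -0.4]
gripper_width: 0.0141
finger_force: 107.4
```

```bash
python3 st.py; python3 go.py .0148 .238 .0450
```

```text
t 11.0 tcp [0.5378 0.0023 0.0978] tip [0.5311 0.0768 0.0486] clip x,y 14.23 3.29 r 14.60 yaw 1.6544 Ftool [-1.   0.2  0.4] axz [-3.e-04  2.e-04 -1.e+00] M [-0.05 -0.06 -0.01]
yaw to notch 1.6635926535897931 1.6543830118362275 move/0.04 [-0.005  0.004  0.09 ]
```

>>> servo_tool:
  deltas:
    - {"wx": 0, "wy": 0, "wz": 0, "x": -0.004, "y": 0.004, "z": 0.06, "fingers": -1}
    - {"wx": 0, "wy": 0, "wz": 0, "x": 0, "y": 0, "z": 0, "fingers": -1}
    - {"wx": 0, "wy": 0, "wz": 0, "x": 0, "y": 0, "z": 0.025, "fingers": -1}
    - {"wx": 0, "wy": 0, "wz": 0, "x": 0, "y": 0, "z": 0, "fingers": -1}

```text
clock: 11.4
tool_pos: [0.5379, 0.0022, 0.0943]
eef_rot: [0.677, 0.736, -0.0, -0.0]
force: [-0.3, 0.1, -0.7]
gripper_width: 0.0142
finger_force: 107.4
```

>>> servo_tool:
  deltas:
    - {"wx": 0, "wy": 0, "wz": 0, "x": 0, "y": 0, "z": 0.02, "fingers": -1}
    - {"wx": 0, "wy": 0, "wz": 0, "x": 0, "y": 0, "z": 0, "fingers": -1}

```text
clock: 11.6
tool_pos: [0.538, 0.0022, 0.0936]
eef_rot: [0.677, 0.736, -0.0, -0.0]
force: [-1.2, -0.5, -0.5]
gripper_width: 0.0146
finger_force: 107.3
```

```bash
python3 st.py
```

```text
t 11.6 tcp [0.538  0.0022 0.0936] tip [0.5312 0.0767 0.0444] clip x,y 14.36 3.40 r 14.75 yaw 1.6547 Ftool [-0.4 -1.2  0.5] axz [-3.e-04  0.e+00 -1.e+00] M [ 0.02 -0.04 -0.05]
```

>>> servo_tool:
  deltas:
    - {"wx": 0, "wy": 0, "wz": 0, "x": 0, "y": 0, "z": 0.02, "fingers": -1}
    - {"wx": 0, "wy": 0, "wz": 0, "x": 0, "y": 0, "z": 0, "fingers": -1}
    - {"wx": 0, "wy": 0, "wz": 0, "x": 0, "y": 0, "z": 0.02, "fingers": -1}
    - {"wx": 0, "wy": 0, "wz": 0, "x": 0, "y": 0, "z": 0, "fingers": -1}

```text
clock: 12.0
tool_pos: [0.538, 0.0022, 0.092]
eef_rot: [0.677, 0.736, -0.0, -0.0]
force: [-0.2, -0.5, -0.4]
gripper_width: 0.0143
finger_force: 107.4
```

```bash
python3 st.py
```

```text
t 12.0 tcp [0.538  0.0022 0.092 ] tip [0.5312 0.0767 0.0428] clip x,y 14.38 3.45 r 14.79 yaw 1.6545 Ftool [-0.5 -0.2  0.4] axz [-3.e-04  0.e+00 -1.e+00] M [ 0.16 -0.03 -0.02]
```

The toe is through the notch with almost no force. I'll go on down towards the floor.

>>> servo_tool:
  deltas:
    - {"wx": 0, "wy": 0, "wz": 0, "x": 0, "y": 0, "z": 0.04, "fingers": -1}
    - {"wx": 0, "wy": 0, "wz": 0, "x": 0, "y": 0, "z": 0.04, "fingers": -1}
    - {"wx": 0, "wy": 0, "wz": 0, "x": 0, "y": 0, "z": 0.04, "fingers": -1}
    - {"wx": 0, "wy": 0, "wz": 0, "x": 0, "y": 0, "z": 0, "fingers": -1}

```text
clock: 12.4
tool_pos: [0.538, 0.0022, 0.087]
eef_rot: [0.677, 0.736, -0.0, -0.0]
force: [0.5, 0.7, -0.6]
gripper_width: 0.0139
finger_force: 107.4
```

>>> servo_tool:
  deltas:
    - {"wx": 0, "wy": 0, "wz": 0, "x": 0, "y": 0, "z": 0.04, "fingers": -1}
    - {"wx": 0, "wy": 0, "wz": 0, "x": 0, "y": 0, "z": 0.04, "fingers": -1}
    - {"wx": 0, "wy": 0, "wz": 0, "x": 0, "y": 0, "z": 0.04, "fingers": -1}
    - {"wx": 0, "wy": 0, "wz": 0, "x": 0, "y": 0, "z": 0, "fingers": -1}

```text
clock: 12.8
tool_pos: [0.5379, 0.0022, 0.0822]
eef_rot: [0.677, 0.736, -0.0, -0.0]
force: [0.0, -0.3, -0.8]
gripper_width: 0.0138
finger_force: 107.4
```

```bash
python3 st.py
```

```text
t 12.8 tcp [0.5379 0.0022 0.0822] tip [0.5311 0.0767 0.033 ] clip x,y 14.36 3.36 r 14.75 yaw 1.6545 Ftool [-0.3 -0.   0.8] axz [-4.e-04  1.e-04 -1.e+00] M [-0.01  0.04 -0.01]
```

>>> servo_tool:
  deltas:
    - {"wx": 0, "wy": 0, "wz": 0, "x": 0, "y": 0, "z": 0.035, "fingers": -1}
    - {"wx": 0, "wy": 0, "wz": 0, "x": 0, "y": 0, "z": 0, "fingers": -1}
    - {"wx": 0, "wy": 0, "wz": 0, "x": 0, "y": 0, "z": 0.015, "fingers": -1}
    - {"wx": 0, "wy": 0, "wz": 0, "x": 0, "y": 0, "z": 0, "fingers": -1}

```text
clock: 13.2
tool_pos: [0.5381, 0.0022, 0.0804]
eef_rot: [0.677, 0.736, -0.0, -0.0]
force: [0.1, -0.2, -0.2]
gripper_width: 0.0141
finger_force: 107.4
```

>>> servo_tool:
  deltas:
    - {"wx": 0, "wy": 0, "wz": 0, "x": 0, "y": 0, "z": 0.015, "fingers": -1}
    - {"wx": 0, "wy": 0, "wz": 0, "x": 0, "y": 0, "z": 0, "fingers": -1}

```text
clock: 13.4
tool_pos: [0.5381, 0.0021, 0.0799]
eef_rot: [0.677, 0.736, 0.0, 0.0]
force: [-0.4, -0.2, -1.1]
gripper_width: 0.0142
finger_force: 107.4
```

```bash
python3 st.py; python3 go.py .0185 .238 .031
```

```text
t 13.4 tcp [0.5381 0.0021 0.0799] tip [0.5314 0.0766 0.0307] clip x,y 14.39 3.60 r 14.83 yaw 1.6546 Ftool [-0.2 -0.4  1.1] axz [ 1.e-04 -1.e-04 -1.e+00] M [ 0.    0.06 -0.  ]
yaw to notch 1.6635926535897931 1.654578068410045 move/0.04 [-0.092 -0.002 -0.008]
```

>>> servo_tool:
  deltas:
    - {"wx": 0, "wy": 0, "wz": 0, "x": -0.05, "y": 0, "z": 0, "fingers": -1}
    - {"wx": 0, "wy": 0, "wz": 0, "x": -0.05, "y": 0, "z": 0, "fingers": -1}
    - {"wx": 0, "wy": 0, "wz": 0, "x": 0, "y": 0, "z": 0, "fingers": -1}

```text
clock: 13.7
tool_pos: [0.5385, -0.0022, 0.0799]
eef_rot: [0.677, 0.736, -0.0, 0.0]
force: [-0.1, -0.0, -1.5]
gripper_width: 0.014
finger_force: 107.4
```

>>> servo_tool:
  deltas:
    - {"wx": 0, "wy": 0, "wz": 0, "x": -0.03, "y": 0, "z": 0, "fingers": -1}
    - {"wx": 0, "wy": 0, "wz": 0, "x": -0.02, "y": 0, "z": 0, "fingers": -1}
    - {"wx": 0, "wy": 0, "wz": 0, "x": 0, "y": 0, "z": 0, "fingers": -1}

```text
clock: 14.0
tool_pos: [0.5386, -0.0039, 0.0799]
eef_rot: [0.677, 0.736, -0.0, -0.0]
force: [0.5, 0.4, -0.5]
gripper_width: 0.0143
finger_force: 107.4
```

```bash
python3 st.py; python3 go.py .0221 .238 .031
```

```text
t 14.0 tcp [ 0.5386 -0.0039  0.0799] tip [0.5318 0.0705 0.0306] clip x,y 20.34 4.92 r 20.93 yaw 1.6545 Ftool [0.4 0.5 0.5] axz [-1.e-04 -1.e-04 -1.e+00] M [ 0.07 -0.08 -0.04]
yaw to notch 1.6635926535897931 1.6545186912373882 move/0.04 [-0.029  0.001 -0.009]
```

>>> servo_tool:
  deltas:
    - {"wx": 0, "wy": 0, "wz": 0, "x": -0.02, "y": -0.002, "z": 0, "fingers": -1}
    - {"wx": 0, "wy": 0, "wz": 0, "x": 0, "y": 0, "z": 0, "fingers": -1}
    - {"wx": 0, "wy": 0, "wz": 0, "x": -0.012, "y": -0.003, "z": 0, "fingers": -1}
    - {"wx": 0, "wy": 0, "wz": 0, "x": 0, "y": 0, "z": 0, "fingers": -1}

```text
clock: 14.4
tool_pos: [0.5384, -0.0048, 0.0798]
eef_rot: [0.677, 0.736, 0.0, -0.0]
force: [0.8, 2.1, -0.9]
gripper_width: 0.0143
finger_force: 107.3
```

>>> servo_tool:
  deltas:
    - {"wx": 0, "wy": 0, "wz": 0, "x": -0.012, "y": -0.003, "z": 0, "fingers": -1}
    - {"wx": 0, "wy": 0, "wz": 0, "x": 0, "y": 0, "z": 0, "fingers": -1}

```text
clock: 14.6
tool_pos: [0.5383, -0.0052, 0.0798]
eef_rot: [0.677, 0.736, 0.0, -0.0]
force: [-0.7, 3.5, -1.4]
gripper_width: 0.0143
finger_force: 107.3
```

```bash
python3 st.py
```

```text
t 14.6 tcp [ 0.5383 -0.0052  0.0798] tip [0.5315 0.0693 0.0306] clip x,y 21.59 4.80 r 22.11 yaw 1.6545 Ftool [ 3.5 -0.4  1.4] axz [-3.e-04  7.e-04 -1.e+00] M [-0.11  0.65  0.02]
```

>>> servo_tool:
  deltas:
    - {"wx": 0, "wy": 0, "wz": 0, "x": -0.012, "y": -0.003, "z": 0, "fingers": -1}
    - {"wx": 0, "wy": 0, "wz": 0, "x": -0.012, "y": -0.003, "z": 0, "fingers": -1}
    - {"wx": 0, "wy": 0, "wz": 0, "x": -0.012, "y": -0.003, "z": 0, "fingers": -1}

```text
clock: 14.9
tool_pos: [0.5377, -0.0064, 0.0796]
eef_rot: [0.677, 0.736, 0.0, -0.001]
force: [-0.5, 5.8, -0.4]
gripper_width: 0.0146
finger_force: 107.3
```

>>> servo_tool:
  deltas:
    - {"wx": 0, "wy": 0, "wz": 0, "x": -0.012, "y": -0.003, "z": 0, "fingers": -1}
    - {"wx": 0, "wy": 0, "wz": 0, "x": -0.012, "y": -0.003, "z": 0, "fingers": -1}
    - {"wx": 0, "wy": 0, "wz": 0, "x": -0.012, "y": -0.003, "z": 0, "fingers": -1}

```text
clock: 15.2
tool_pos: [0.5373, -0.0076, 0.0796]
eef_rot: [0.677, 0.736, 0.0, -0.001]
force: [-0.8, 6.6, -0.1]
gripper_width: 0.0146
finger_force: 107.3
```

```bash
python3 st.py
```

```text
t 15.2 tcp [ 0.5373 -0.0076  0.0796] tip [0.5305 0.067  0.0305] clip x,y 24.09 4.12 r 24.44 yaw 1.6546 Ftool [ 6.6 -0.3  0.2] axz [-0.0014  0.0016 -1.    ] M [0.05 1.37 0.02]
```

>>> servo_tool:
  deltas:
    - {"wx": 0, "wy": 0, "wz": 0, "x": -0.012, "y": -0.002, "z": 0, "fingers": -1}
    - {"wx": 0, "wy": 0, "wz": 0, "x": -0.012, "y": -0.002, "z": 0, "fingers": -1}
    - {"wx": 0, "wy": 0, "wz": 0, "x": -0.012, "y": -0.002, "z": 0, "fingers": -1}
    - {"wx": 0, "wy": 0, "wz": 0, "x": -0.012, "y": -0.002, "z": 0, "fingers": -1}

```text
clock: 15.6
tool_pos: [0.537, -0.0093, 0.0794]
eef_rot: [0.677, 0.736, 0.0, -0.001]
force: [-0.4, 8.1, -1.3]
gripper_width: 0.0144
finger_force: 107.3
```

>>> servo_tool:
  deltas:
    - {"wx": 0, "wy": 0, "wz": 0, "x": -0.012, "y": -0.002, "z": 0, "fingers": -1}
    - {"wx": 0, "wy": 0, "wz": 0, "x": -0.012, "y": -0.002, "z": 0, "fingers": -1}
    - {"wx": 0, "wy": 0, "wz": 0, "x": -0.012, "y": -0.002, "z": 0, "fingers": -1}
    - {"wx": 0, "wy": 0, "wz": 0, "x": -0.012, "y": -0.002, "z": 0, "fingers": -1}

```text
clock: 16.0
tool_pos: [0.5371, -0.0118, 0.0796]
eef_rot: [0.677, 0.736, -0.0, -0.001]
force: [-0.4, 4.8, -0.4]
gripper_width: 0.0145
finger_force: 107.3
```

```bash
python3 st.py
```

```text
t 16.0 tcp [ 0.5371 -0.0118  0.0796] tip [0.5303 0.0627 0.0305] clip x,y 28.29 4.55 r 28.66 yaw 1.6548 Ftool [ 4.8 -0.   0.4] axz [-0.0011  0.001  -1.    ] M [ 0.    0.95 -0.03]
```

>>> servo_tool:
  deltas:
    - {"wx": 0, "wy": 0, "wz": 0, "x": -0.012, "y": -0.003, "z": 0, "fingers": -1}
    - {"wx": 0, "wy": 0, "wz": 0, "x": -0.012, "y": -0.003, "z": 0, "fingers": -1}
    - {"wx": 0, "wy": 0, "wz": 0, "x": -0.012, "y": -0.003, "z": 0, "fingers": -1}
    - {"wx": 0, "wy": 0, "wz": 0, "x": -0.012, "y": -0.003, "z": 0, "fingers": -1}
    - {"wx": 0, "wy": 0, "wz": 0, "x": -0.012, "y": -0.003, "z": 0, "fingers": -1}
    - {"wx": 0, "wy": 0, "wz": 0, "x": -0.012, "y": -0.003, "z": 0, "fingers": -1}
    - {"wx": 0, "wy": 0, "wz": 0, "x": -0.012, "y": -0.003, "z": 0, "fingers": -1}
    - {"wx": 0, "wy": 0, "wz": 0, "x": -0.012, "y": -0.003, "z": 0, "fingers": -1}

```text
clock: 16.8
tool_pos: [0.5372, -0.0167, 0.08]
eef_rot: [0.677, 0.736, -0.0, 0.0]
force: [-0.4, -0.5, -1.4]
gripper_width: 0.0141
finger_force: 107.3
```

>>> servo_tool:
  deltas:
    - {"wx": 0, "wy": 0, "wz": 0, "x": -0.012, "y": -0.003, "z": 0, "fingers": -1}
    - {"wx": 0, "wy": 0, "wz": 0, "x": -0.012, "y": -0.003, "z": 0, "fingers": -1}
    - {"wx": 0, "wy": 0, "wz": 0, "x": -0.012, "y": -0.003, "z": 0, "fingers": -1}
    - {"wx": 0, "wy": 0, "wz": 0, "x": -0.012, "y": -0.003, "z": 0, "fingers": -1}
    - {"wx": 0, "wy": 0, "wz": 0, "x": -0.012, "y": -0.003, "z": 0, "fingers": -1}
    - {"wx": 0, "wy": 0, "wz": 0, "x": -0.012, "y": -0.003, "z": 0, "fingers": -1}
    - {"wx": 0, "wy": 0, "wz": 0, "x": -0.012, "y": -0.003, "z": 0, "fingers": -1}
    - {"wx": 0, "wy": 0, "wz": 0, "x": -0.012, "y": -0.003, "z": 0, "fingers": -1}

```text
clock: 17.6
tool_pos: [0.5364, -0.0203, 0.0799]
eef_rot: [0.677, 0.736, 0.0, 0.0]
force: [0.5, 0.7, -0.6]
gripper_width: 0.0139
finger_force: 107.8
```

```bash
python3 st.py
```

```text
t 17.6 tcp [ 0.5364 -0.0203  0.0799] tip [0.5296 0.0542 0.0307] clip x,y 36.82 5.11 r 37.17 yaw 1.6545 Ftool [0.6 0.6 0.6] axz [ 0. -0. -1.] M [-0.   -0.07 -0.01]
```

>>> servo_tool:
  deltas:
    - {"wx": 0, "wy": 0, "wz": 0, "x": -0.012, "y": -0.003, "z": 0, "fingers": -1}
    - {"wx": 0, "wy": 0, "wz": 0, "x": -0.012, "y": -0.003, "z": 0, "fingers": -1}
    - {"wx": 0, "wy": 0, "wz": 0, "x": -0.012, "y": -0.003, "z": 0, "fingers": -1}
    - {"wx": 0, "wy": 0, "wz": 0, "x": -0.012, "y": -0.003, "z": 0, "fingers": -1}
    - {"wx": 0, "wy": 0, "wz": 0, "x": -0.012, "y": -0.003, "z": 0, "fingers": -1}
    - {"wx": 0, "wy": 0, "wz": 0, "x": -0.012, "y": -0.003, "z": 0, "fingers": -1}
    - {"wx": 0, "wy": 0, "wz": 0, "x": -0.012, "y": -0.003, "z": 0, "fingers": -1}
    - {"wx": 0, "wy": 0, "wz": 0, "x": -0.012, "y": -0.003, "z": 0, "fingers": -1}
    - {"wx": 0, "wy": 0, "wz": 0, "x": 0, "y": 0, "z": 0, "fingers": -1}
    - {"wx": 0, "wy": 0, "wz": 0, "x": 0, "y": 0, "z": 0, "fingers": -1}

```text
clock: 18.6
tool_pos: [0.5357, -0.0242, 0.0799]
eef_rot: [0.677, 0.736, -0.0, 0.0]
force: [-0.7, 0.3, -0.6]
gripper_width: 0.0142
finger_force: 107.8
```

```bash
cat > clip.py <<'E'
from h import *
import sys
s=ctrl.read_state();d=snap('wrist');np.savez(sys.argv[1]+'.npz',**d);im=d['image'].astype(int)
vv,uu=np.mgrid[0:384,0:512];P=dep(d,np.c_[uu.ravel(),vv.ravel()]).reshape(384,512,3);c,y=fr()
X=((P[:,:,:2]-AX)@c)*1e3;Y=((P[:,:,:2]-AX)@y)*1e3;Z=P[:,:,2]*1e3
m=(im.min(2)>118)&(im[:,:,0]-im[:,:,1]>-5)&(abs(Y)<28)&(X>-5)&(X<58)&(Z<50)&(Z>28)
print(m.sum())
for x in range(-4,58,3):
    k=m&(abs(X-x)<1.5)
    if k.sum()>3:print(x,k.sum(),'y',np.percentile(Y[k],[2,50,98]).round(1),'z',np.median(Z[k]).round(1))
E
python3 st.py; python3 clip.py w6
```

```text
t 18.6 tcp [ 0.5357 -0.0242  0.0799] tip [0.529  0.0503 0.0307] clip x,y 40.77 5.02 r 41.08 yaw 1.6545 Ftool [ 0.4 -0.7  0.6] axz [-0. -0. -1.] M [-0.02 -0.01 -0.05]
1337
-4 4 y [-24.4 -18.6  14.1] z 30.4
-1 4 y [-22.5 -17.9  18.3] z 31.4
11 5 y [-19.7 -13.5  17.6] z 31.4
14 65 y [-10.3  -6.3  14.2] z 35.1
17 49 y [-15.1  -5.9  13.3] z 35.6
20 39 y [-22.6  -8.7  13.1] z 35.7
23 57 y [-24.4  -9.5  13.6] z 35.9
26 76 y [-11.8   5.7  13.7] z 36.7
29 123 y [-12.2  -6.7  13.6] z 37.0
32 121 y [-12.5   7.9  13.3] z 37.4
35 106 y [-15.3  -3.   13.3] z 37.4
38 114 y [-25.3  -8.6  13. ] z 37.8
41 110 y [-23.5  -8.8  12.9] z 38.2
44 108 y [-17.  -10.4  12.5] z 38.5
47 256 y [-15.5  -3.5  13.7] z 39.0
50 71 y [-24.4   4.6  13.9] z 39.5
53 12 y [-19.9  -0.3  24. ] z 31.3
56 8 y [-24.3  -1.2  21.4] z 42.0
```

The clip is off. Its bar is at x of about 46 to 50 mm, tilted with its back lying on the toe. I'll slide the toe out forward, then lift straight up.

>>> servo_tool:
  deltas:
    - {"wx": 0, "wy": 0, "wz": 0, "x": 0.06, "y": -0.02, "z": 0, "fingers": -1}
    - {"wx": 0, "wy": 0, "wz": 0, "x": 0.06, "y": -0.02, "z": 0, "fingers": -1}
    - {"wx": 0, "wy": 0, "wz": 0, "x": 0.03, "y": -0.01, "z": 0, "fingers": -1}
    - {"wx": 0, "wy": 0, "wz": 0, "x": 0, "y": 0, "z": 0, "fingers": -1}
    - {"wx": 0, "wy": 0, "wz": 0, "x": 0, "y": 0, "z": 0, "fingers": -1}

```text
clock: 19.15
tool_pos: [0.5333, -0.0183, 0.08]
eef_rot: [0.677, 0.736, -0.0, 0.0]
force: [-0.1, -2.9, 2.5]
gripper_width: 0.0142
finger_force: 123.8
```

```bash
python3 st.py; python3 clip.py w7
```

```text
t 19.15 tcp [ 0.5333 -0.0183  0.08  ] tip [0.5265 0.0562 0.0307] clip x,y 35.31 1.74 r 35.35 yaw 1.6549 Ftool [-2.9 -0.4 -2.5] axz [ 1.e-04 -2.e-04 -1.e+00] M [ 0.08 -0.49 -0.33]
1266
-4 6 y [-18.7 -10.9   7. ] z 39.0
-1 5 y [-7.5 -7.3 18.7] z 46.9
11 12 y [-15.8 -12.7  -8.6] z 35.1
14 37 y [-22.9   7.9  12.5] z 35.2
17 18 y [-23.3   4.5  10.5] z 34.3
20 63 y [-17.5 -11.3  11.2] z 35.1
23 77 y [-14.5 -11.1  13.6] z 35.0
26 124 y [-15.3  -8.8  11.1] z 35.3
29 120 y [-15.1   5.5  12.6] z 35.0
32 103 y [-16.2 -11.   10.8] z 35.0
35 81 y [-15.4 -11.4  10.5] z 35.1
38 102 y [-16.  -11.2  17.8] z 35.1
41 151 y [-18.1  -7.9  19.1] z 35.2
44 249 y [-17.8  -5.   15.2] z 35.2
47 59 y [-17.1   7.8  12. ] z 35.0
50 9 y [-16.7  16.2  26.2] z 30.5
53 17 y [-13.1  14.3  24.8] z 31.3
56 24 y [-19.9   6.4  20.8] z 42.4
```

>>> servo_tool:
  deltas:
    - {"wx": 0, "wy": 0, "wz": 0, "x": 0, "y": 0, "z": 0, "fingers": -1}
    - {"wx": 0, "wy": 0, "wz": 0, "x": 0, "y": 0, "z": 0, "fingers": -1}

```text
clock: 19.4
tool_pos: [0.5341, -0.0189, 0.0807]
eef_rot: [0.677, 0.736, 0.0, 0.001]
force: [-0.2, -2.5, 4.8]
gripper_width: 0.0141
finger_force: 112.2
```

```bash
python3 st.py
python3 - <<'E'
from h import *
d=dict(np.load('w7.npz'));o=d['image'][70:220,170:350]
save('w7.png',cv2.resize(o,None,fx=4,fy=4,interpolation=cv2.INTER_CUBIC))
E
```

```text
t 19.4 tcp [ 0.5341 -0.0189  0.0807] tip [0.5275 0.0555 0.0314] clip x,y 35.82 2.78 r 35.93 yaw 1.6544 Ftool [-2.5 -0.4 -4.8] axz [ 1.8e-03 -9.0e-04 -1.0e+00] M [-0.07 -0.09 -0.04]
```

View pics/w7.png

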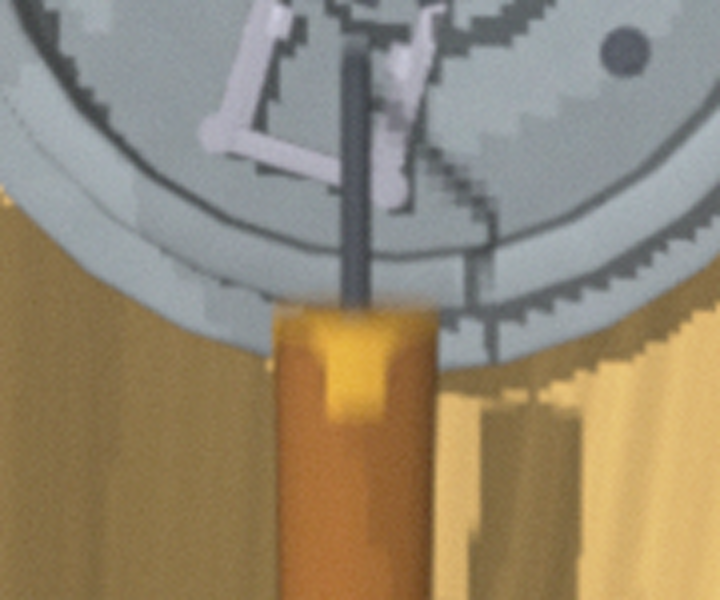

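The clip lies flat on the dish floor with the shank between its arms, close to the right-hand arm and its corner at about (390,190). A small upward force suggests the toe is pressing on something, so I'll ease up a little and re-read.

>>> servo_tool:
  deltas:
    - {"wx": 0, "wy": 0, "wz": 0, "x": 0, "y": 0, "z": -0.02, "fingers": -1}
    - {"wx": 0, "wy": 0, "wz": 0, "x": 0, "y": 0, "z": 0, "fingers": -1}

```text
clock: 19.6
tool_pos: [0.5337, -0.0188, 0.0811]
eef_rot: [0.677, 0.736, 0.0, 0.001]
force: [0.3, -2.8, 4.3]
gripper_width: 0.0143
finger_force: 112.1
```

```bash
python3 st.py; python3 clip.py w8
```

```text
t 19.6 tcp [ 0.5337 -0.0188  0.0811] tip [0.527  0.0557 0.0318] clip x,y 35.74 2.33 r 35.82 yaw 1.6545 Ftool [-2.8  0.1 -4.3] axz [ 1.1e-03 -7.0e-04 -1.0e+00] M [-0.12 -0.35  0.01]
1240
-4 6 y [-22.  -10.7  -6.8] z 39.1
-1 5 y [-21.5  -7.3  12.7] z 47.8
11 11 y [-26.6 -12.5  -8.2] z 34.3
14 38 y [-9.2  8.1 13.6] z 35.1
17 16 y [-23.8   5.3  16.5] z 33.3
20 61 y [-14.1 -11.3  11. ] z 35.1
23 78 y [-14.4 -10.6  10.6] z 34.8
26 105 y [-14.6  -9.7  11. ] z 35.1
29 80 y [-15.6 -11.2  10.7] z 35.1
32 102 y [-16.   -9.8  16.2] z 35.1
35 98 y [-15.5  -5.9  10.4] z 35.0
38 111 y [-16.1   3.9  19.7] z 34.9
41 154 y [-18.1  -8.4  17.2] z 35.1
44 243 y [-17.7  -5.   11.6] z 35.0
47 69 y [-26.3   7.4  15.8] z 34.7
50 19 y [-18.7  -2.8  20.6] z 30.4
53 22 y [-19.2  -7.9  17.8] z 30.9
56 13 y [-24.  -7.  27.] z 42.4
```

>>> servo_tool:
  deltas:
    - {"wx": 0, "wy": 0, "wz": 0, "x": 0, "y": 0, "z": -0.04, "fingers": -1}
    - {"wx": 0, "wy": 0, "wz": 0, "x": 0, "y": 0, "z": -0.02, "fingers": -1}
    - {"wx": 0, "wy": 0, "wz": 0, "x": 0, "y": 0, "z": 0, "fingers": -1}

```text
clock: 19.95
tool_pos: [0.5324, -0.0181, 0.0824]
eef_rot: [0.677, 0.736, -0.001, -0.001]
force: [-0.2, -2.2, -1.5]
gripper_width: 0.0144
finger_force: 111.4
```

```bash
python3 st.py; python3 clip.py w9 | sed -n '4,20p'
```

```text
t 19.95 tcp [ 0.5324 -0.0181  0.0824] tip [0.5255 0.0564 0.0333] clip x,y 35.23 0.73 r 35.24 yaw 1.6549 Ftool [-2.2 -0.4  1.5] axz [-1.9e-03  3.0e-04 -1.0e+00] M [ 0.03 -0.46 -0.06]
8 5 y [-21.9 -14.9  24.5] z 31.1
11 14 y [-14.8 -12.   12.8] z 35.0
14 37 y [-13.1   8.3  11.2] z 35.2
17 17 y [-14.3   8.5  10.4] z 35.6
20 61 y [-19.7 -11.3  11.2] z 34.9
23 83 y [-14.4  -9.7  15.2] z 35.0
26 119 y [-14.7  -8.8  11.2] z 35.1
29 80 y [-15.7 -11.3  10.5] z 35.0
32 80 y [-15.8 -11.5  13. ] z 35.1
35 95 y [-15.8 -11.1  10.6] z 35.1
38 104 y [-23.2  -0.6  10.5] z 35.1
41 153 y [-17.8  -7.3  17.1] z 35.0
44 241 y [-17.7  -5.1  15.2] z 35.2
47 63 y [-15.4   7.7  24.3] z 34.8
50 25 y [-18.3  -4.   24.6] z 30.9
53 16 y [-14.2  -9.7  21.6] z 31.2
56 15 y [-25.2  -8.1  22.7] z 42.7
```

>>> servo_tool:
  deltas:
    - {"wx": 0, "wy": 0, "wz": 0, "x": 0, "y": 0, "z": -0.03, "fingers": -1}
    - {"wx": 0, "wy": 0, "wz": 0, "x": 0, "y": 0, "z": -0.03, "fingers": -1}
    - {"wx": 0, "wy": 0, "wz": 0, "x": 0, "y": 0, "z": -0.03, "fingers": -1}
    - {"wx": 0, "wy": 0, "wz": 0, "x": 0, "y": 0, "z": 0, "fingers": -1}

```text
clock: 20.4
tool_pos: [0.5332, -0.0182, 0.0869]
eef_rot: [0.677, 0.736, -0.0, -0.0]
force: [-0.7, -1.0, -0.3]
gripper_width: 0.0142
finger_force: 111.4
```

```bash
python3 st.py; python3 clip.py w10 | sed -n '12,20p'
```

```text
t 20.4 tcp [ 0.5332 -0.0182  0.0869] tip [0.5264 0.0563 0.0377] clip x,y 35.25 1.65 r 35.29 yaw 1.6548 Ftool [-0.9 -0.8  0.3] axz [-1.e-04  1.e-04 -1.e+00] M [ 0.21 -0.3  -0.16]
35 93 y [-15.6  -2.7  12.7] z 35.2
38 96 y [-16.9   6.   25.4] z 35.0
41 147 y [-20.7  -6.6  15.5] z 35.0
44 226 y [-17.7  -5.1  12.1] z 35.3
47 68 y [-24.    7.6  24.8] z 34.7
50 23 y [-23.   -3.6  19.2] z 30.5
53 20 y [-16.8  -9.1  18.5] z 30.5
56 13 y [-21.7  -8.   25.7] z 42.8
```

The toe is clear and the clip is lying still and flat. I'll lift, turn back to the rest's heading and check how the pick sits in the grip.

>>> servo_tool:
  deltas:
    - {"wx": 0, "wy": 0, "wz": 0, "x": 0, "y": 0, "z": -0.4, "fingers": -1}
    - {"wx": 0, "wy": 0, "wz": 0, "x": 0, "y": 0, "z": -0.8, "fingers": -1}
    - {"wx": 0, "wy": 0, "wz": 0.91, "x": 0, "y": 0, "z": -0.3, "fingers": -1}
    - {"wx": 0, "wy": 0, "wz": 0.91, "x": 0, "y": 0, "z": 0, "fingers": -1}
    - {"wx": 0, "wy": 0, "wz": 0.91, "x": 0, "y": 0, "z": 0, "fingers": -1}
    - {"wx": 0, "wy": 0, "wz": 0.91, "x": 0, "y": 0, "z": 0, "fingers": -1}
    - {"wx": 0, "wy": 0, "wz": 0, "x": 0, "y": 0, "z": 0, "fingers": -1}
    - {"wx": 0, "wy": 0, "wz": 0, "x": 0, "y": 0, "z": 0, "fingers": -1}
    - {"wx": 0, "wy": 0, "wz": 0, "x": 0, "y": 0, "z": 0, "fingers": -1}
    - {"wx": 0, "wy": 0, "wz": 0, "x": 0, "y": 0, "z": 0, "fingers": -1}

```text
clock: 21.45
tool_pos: [0.5332, -0.0182, 0.1467]
eef_rot: [0.764, 0.645, 0.0, -0.0]
force: [0.0, -0.0, -1.3]
gripper_width: 0.014
finger_force: 111.5
```

```bash
cat > hand.py <<'E'
from h import *
s=ctrl.read_state();d=snap('wrist');im=d['image'];d['E']=d['mount']
Rm=R.from_quat(s['eef_rot']).as_matrix()
vv,uu=np.mgrid[0:384,0:512];T=dep(d,np.c_[uu.ravel(),vv.ravel()]).reshape(384,512,3)
rb=im[:,:,0].astype(int)-im[:,:,2]
m=(abs(T[:,:,1])<.012)&(abs(T[:,:,0])<.06)&(abs(T[:,:,2]+.016)<.006)&(rb>40)
print('yaw,y0',np.polyfit(T[m][:,0],T[m][:,1],1),'pitch,z0',np.polyfit(T[m][:,0],T[m][:,2],1),'front',np.percentile(T[m][:,0],99.5),m.sum())
q=(T[:,:,0]>.055)&(T[:,:,0]<.085)&(abs(T[:,:,1])<.012)&(T[:,:,2]<.02)&(T[:,:,2]>-.02);print('shank y,z,xmax',T[q][:,1].mean(),np.median(T[q][:,2]),np.percentile(T[q][:,0],99))
yaw=np.arctan2(Rm[1,0],Rm[0,0]);print('clock',s['clock'],'yaw',yaw,'tcp',s['tool_pos'],Rm[:,2])
g=np.array([.5678,-.2548,.13]);print('wz',np.degrees(yaw-1.400)/4,'move',Rm.T@(g-s['tool_pos'])/.04)
E
python3 hand.py
```

```text
yaw,y0 [-0.01764227 -0.00045072] pitch,z0 [ 0.03128699 -0.01725463] front 0.05963312745116019 7278
shank y,z,xmax -0.0016307161258898191 -0.014919756729589097 0.08449146079282616
clock 21.45 yaw 1.4012101412354387 tcp [ 0.53324097 -0.0182241   0.14665014] [-4.17917645e-05  1.57378084e-04 -9.99999987e-01]
wz 0.017333996351348104 move [-5.6837982   1.84980919  0.41528654]
```

>>> servo_tool:
  deltas:
    - {"wx": 0, "wy": 0.39, "wz": 0.25, "x": 0, "y": 0, "z": 0, "fingers": -1}
    - {"wx": 0, "wy": 0, "wz": 0, "x": -0.8, "y": 0.26, "z": 0, "fingers": -1}
    - {"wx": 0, "wy": 0, "wz": 0, "x": -0.8, "y": 0.26, "z": 0, "fingers": -1}
    - {"wx": 0, "wy": 0, "wz": 0, "x": -0.8, "y": 0.26, "z": 0, "fingers": -1}
    - {"wx": 0, "wy": 0, "wz": 0, "x": -0.8, "y": 0.26, "z": 0, "fingers": -1}
    - {"wx": 0, "wy": 0, "wz": 0, "x": -0.8, "y": 0.26, "z": 0, "fingers": -1}
    - {"wx": 0, "wy": 0, "wz": 0, "x": -0.8, "y": 0.26, "z": 0, "fingers": -1}
    - {"wx": 0, "wy": 0, "wz": 0, "x": -0.6, "y": 0.2, "z": 0, "fingers": -1}
    - {"wx": 0, "wy": 0, "wz": 0, "x": 0, "y": 0, "z": 0, "fingers": -1}
    - {"wx": 0, "wy": 0, "wz": 0, "x": 0, "y": 0, "z": 0, "fingers": -1}
    - {"wx": 0, "wy": 0, "wz": 0, "x": 0, "y": 0, "z": 0, "fingers": -1}
    - {"wx": 0, "wy": 0, "wz": 0, "x": 0, "y": 0, "z": 0, "fingers": -1}

```text
clock: 22.7
tool_pos: [0.562, -0.2424, 0.1407]
eef_rot: [0.77, 0.638, 0.011, -0.009]
force: [-0.1, 0.3, -0.3]
gripper_width: 0.0143
finger_force: 111.5
```

```bash
python3 hand.py
```

```text
yaw,y0 [-0.01876708 -0.00045872] pitch,z0 [ 0.0314511 -0.0172039] front 0.0596802915173382 7271
shank y,z,xmax -0.0016660910885842456 -0.014885572586858853 0.08423179364722948
clock 22.7 yaw 1.3840897635550962 tcp [ 0.5620023  -0.24242235  0.14073206] [ 0.0046148   0.02743208 -0.99961302]
wz -0.22789734983705295 move [-0.28451356  0.20000832  0.26037782]
```

>>> servo_tool:
  deltas:
    - {"wx": 0, "wy": 0, "wz": 0, "x": -0.33, "y": 0.2, "z": 0, "fingers": -1}
    - {"wx": 0, "wy": 0, "wz": 0, "x": 0, "y": 0, "z": 0.4, "fingers": -1}
    - {"wx": 0, "wy": 0, "wz": 0, "x": 0, "y": 0, "z": 0.5, "fingers": -1}
    - {"wx": 0, "wy": 0, "wz": 0, "x": 0, "y": 0, "z": 0.1, "fingers": -1}
    - {"wx": 0, "wy": 0, "wz": 0, "x": 0, "y": 0, "z": 0, "fingers": -1}
    - {"wx": 0, "wy": 0, "wz": 0, "x": 0, "y": 0, "z": 0, "fingers": -1}
    - {"wx": 0, "wy": 0, "wz": 0, "x": 0, "y": 0, "z": 0, "fingers": -1}

```text
clock: 23.45
tool_pos: [0.5683, -0.2574, 0.1014]
eef_rot: [0.77, 0.638, 0.011, -0.008]
force: [-0.2, -1.0, -0.5]
gripper_width: 0.0143
finger_force: 111.5
```

```bash
python3 hand.py
```

```text
yaw,y0 [-0.01833086 -0.00047158] pitch,z0 [ 0.03066471 -0.01718767] front 0.05965988124955187 7276
shank y,z,xmax -0.0016887973447561788 -0.01491437374028369 0.08418952250079291
clock 23.45 yaw 1.3830193590675988 tcp [ 0.56830591 -0.25738185  0.10139249] [ 0.00625362  0.02582533 -0.99964691]
wz -0.2432297647134192 move [ 0.08000938 -0.02353117 -0.71334729]
```

>>> servo_tool:
  deltas:
    - {"wx": 0, "wy": 0, "wz": 0, "x": 0.04, "y": -0.025, "z": 0.2, "fingers": -1}
    - {"wx": 0, "wy": 0, "wz": 0, "x": 0, "y": 0, "z": 0.2, "fingers": -1}
    - {"wx": 0, "wy": 0, "wz": 0, "x": 0, "y": 0, "z": 0.2, "fingers": -1}
    - {"wx": 0, "wy": 0, "wz": 0, "x": 0, "y": 0, "z": 0.1, "fingers": -1}
    - {"wx": 0, "wy": 0, "wz": 0, "x": 0, "y": 0, "z": 0.05, "fingers": -1}
    - {"wx": 0, "wy": 0, "wz": 0, "x": 0, "y": 0, "z": 0, "fingers": -1}
    - {"wx": 0, "wy": 0, "wz": 0, "x": 0, "y": 0, "z": 0, "fingers": -1}

```text
clock: 24.2
tool_pos: [0.5673, -0.2546, 0.0707]
eef_rot: [0.77, 0.638, 0.01, -0.009]
force: [0.8, -0.4, -1.1]
gripper_width: 0.0141
finger_force: 111.5
```

```bash
python3 st.py
```

```text
t 24.2 tcp [ 0.5673 -0.2546  0.0707] tip [ 0.581  -0.1797  0.0235] clip x,y 260.84 89.83 r 275.88 yaw 1.3830 Ftool [-0.2  0.8  1.1] axz [ 0.0051  0.0266 -0.9996] M [0.01 0.01 0.04]
```

>>> servo_tool:
  deltas:
    - {"wx": 0, "wy": 0, "wz": 0, "x": 0, "y": 0, "z": 0.05, "fingers": -1}
    - {"wx": 0, "wy": 0, "wz": 0, "x": 0, "y": 0, "z": 0, "fingers": -1}
    - {"wx": 0, "wy": 0, "wz": 0, "x": 0, "y": 0, "z": 0.03, "fingers": -1}
    - {"wx": 0, "wy": 0, "wz": 0, "x": 0, "y": 0, "z": 0, "fingers": -1}

```text
clock: 24.6
tool_pos: [0.5672, -0.2544, 0.0673]
eef_rot: [0.77, 0.638, 0.01, -0.009]
force: [-0.0, -0.9, -0.1]
gripper_width: 0.0142
finger_force: 111.5
```

>>> servo_tool:
  deltas:
    - {"wx": 0, "wy": 0, "wz": 0, "x": 0, "y": 0, "z": 0.02, "fingers": -1}
    - {"wx": 0, "wy": 0, "wz": 0, "x": 0, "y": 0, "z": 0, "fingers": -1}
    - {"wx": 0, "wy": 0, "wz": 0, "x": 0, "y": 0, "z": 0, "fingers": -1}

```text
clock: 24.9
tool_pos: [0.5674, -0.2544, 0.0667]
eef_rot: [0.77, 0.638, 0.011, -0.008]
force: [1.3, -0.2, -0.4]
gripper_width: 0.0136
finger_force: 111.5
```

>>> servo_tool:
  deltas:
    - {"wx": 0, "wy": 0, "wz": 0, "x": 0, "y": 0, "z": 0.015, "fingers": -1}
    - {"wx": 0, "wy": 0, "wz": 0, "x": 0, "y": 0, "z": 0, "fingers": -1}

```text
clock: 25.1
tool_pos: [0.5675, -0.2545, 0.0663]
eef_rot: [0.77, 0.638, 0.011, -0.008]
force: [0.7, -0.1, 2.2]
gripper_width: 0.014
finger_force: 112.0
```

>>> servo_tool:
  deltas:
    - {"wx": 0, "wy": 0, "wz": 0, "x": 0, "y": 0, "z": 0.01, "fingers": -1}
    - {"wx": 0, "wy": 0, "wz": 0, "x": 0, "y": 0, "z": 0, "fingers": -1}
  grip_force: 30

```text
clock: 25.3
tool_pos: [0.5675, -0.2545, 0.0663]
eef_rot: [0.77, 0.638, 0.011, -0.008]
force: [-0.3, 0.0, 4.7]
gripper_width: 0.0144
finger_force: 112.3
```

>>> servo_tool:
  deltas:
    - {"wx": 0, "wy": 0, "wz": 0, "x": 0, "y": 0, "z": 0, "fingers": -0.6}
    - {"wx": 0, "wy": 0, "wz": 0, "x": 0, "y": 0, "z": 0, "fingers": -0.45}
    - {"wx": 0, "wy": 0, "wz": 0, "x": 0, "y": 0, "z": 0, "fingers": -0.2}
    - {"wx": 0, "wy": 0, "wz": 0, "x": 0, "y": 0, "z": 0, "fingers": 0.2}
    - {"wx": 0, "wy": 0, "wz": 0, "x": 0, "y": 0, "z": 0, "fingers": 0.2}
    - {"wx": 0, "wy": 0, "wz": 0, "x": 0, "y": 0, "z": -0.2, "fingers": 0.3}
    - {"wx": 0, "wy": 0, "wz": 0, "x": 0, "y": 0, "z": -0.6, "fingers": 0.3}
    - {"wx": 0, "wy": 0, "wz": 0, "x": 0, "y": 0, "z": -0.9, "fingers": 0.3}
    - {"wx": 0, "wy": 0, "wz": 0, "x": 0, "y": 0, "z": -0.9, "fingers": 0.3}
    - {"wx": 0, "wy": 0, "wz": 0, "x": 0, "y": 0, "z": 0, "fingers": 0.3}
    - {"wx": 0, "wy": 0, "wz": 0, "x": 0, "y": 0, "z": 0, "fingers": 0.3}
    - {"wx": 0, "wy": 0, "wz": 0, "x": 0, "y": 0, "z": 0, "fingers": 0.3}
  grip_force: 20

```text
clock: 26.5
tool_pos: [0.5661, -0.2566, 0.1686]
eef_rot: [0.77, 0.638, 0.01, -0.01]
force: [-0.3, 0.1, -0.4]
gripper_width: 0.0551
finger_force: 0.0
```

Run:
```python
from h import *
s=ctrl.read_state();print(s['clock'],s['tool_pos'],s['force'])
d=snap('wrist');im=d['image'];vv,uu=np.mgrid[0:384,0:512];P=dep(d,np.c_[uu.ravel(),vv.ravel()]).reshape(384,512,3)
m=(abs(P[:,:,2]-.083)<.004)&(np.hypot(P[:,:,0]-.567,P[:,:,1]+.259)<.09)&(im[:,:,0].astype(int)-im[:,:,2]>50)
n,l,st,c=cv2.connectedComponentsWithStats(m.astype(np.uint8));mm=l==1+st[1:,4].argmax()
print(cv2.minAreaRect((plane(d,np.c_[uu[mm],vv[mm]],.083)[:,:2]*1000).astype(np.float32)))
q=P[mm];print(np.median(q[:,2]),np.polyfit(q[:,1],q[:,2],1))
# top view: tile and clip vs start
t=snap('top');t0=np.load('top.npz')['image'].astype(int);df=np.abs(t['image'].astype(int)-t0).max(2)
print('tile change',df[70:130,215:297].mean(),'clip region',(df[185:225,180:225]>40).sum())
vv,uu=np.mgrid[165:245,150:240];Q=dep(t,np.c_[uu.ravel(),vv.ravel()]);I=t['image'][165:245,150:240].reshape(-1,3).astype(int)
cc,y=fr();X=(Q[:,:2]-AX)@cc*1e3;Y=(Q[:,:2]-AX)@y*1e3
k=(I.min(1)>135)&(I[:,0]-I[:,1]>-4)&(np.hypot(X,Y)<54);print('clip top cam',k.sum(),np.c_[X[k],Y[k],Q[k,2]*1e3].round(0)[::4].tolist())
```

```text
26.5 [ 0.56605151 -0.25661979  0.16861245] [-0.33466072  0.05955123 -0.42236671]
((569.0260620117188, -244.93460083007812), (108.5777587890625, 15.835844039916992), 80.23267364501953)
0.08343801066851331 [0.00243505 0.08392096]
tile change 21.29939024390244 clip region 36
clip top cam 1466 [[-21.0, 50.0, 29.0], [-12.0, 51.0, 28.0], [-3.0, 52.0, 29.0], [5.0, 54.0, 30.0], [-18.0, 48.0, 31.0], [-9.0, 49.0, 31.0], [-1.0, 51.0, 29.0], [8.0, 52.0, 28.0], [-29.0, 44.0, 29.0], [-20.0, 46.0, 28.0], [-11.0, 47.0, 30.0], [-2.0, 48.0, 31.0], [6.0, 49.0, 32.0], [15.0, 51.0, 28.0], [-30.0, 41.0, 31.0], [-22.0, 43.0, 29.0], [-13.0, 44.0, 30.0], [-5.0, 46.0, 29.0], [4.0, 47.0, 31.0], [13.0, 48.0, 32.0], [22.0, 49.0, 30.0], [-28.0, 40.0, 29.0], [-19.0, 41.0, 30.0], [-11.0, 42.0, 29.0], [-2.0, 43.0, 31.0], [7.0, 45.0, 31.0], [18.0, 46.0, 30.0], [-40.0, 35.0, 31.0], [-30.0, 37.0, 30.0], [-15.0, 39.0, 29.0], [-6.0, 41.0, 30.0], [3.0, 42.0, 30.0], [11.0, 43.0, 29.0], [20.0, 44.0, 32.0], [-42.0, 33.0, 32.0], [-32.0, 35.0, 28.0], [-16.0, 37.0, 30.0], [-8.0, 38.0, 31.0], [1.0, 40.0, 29.0], [10.0, 41.0, 29.0
[... 6044 characters left out ...]
41.0, 29.0], [-10.0, -40.0, 30.0], [1.0, -38.0, 30.0], [12.0, -37.0, 32.0], [29.0, -34.0, 32.0], [37.0, -33.0, 30.0], [-20.0, -43.0, 29.0], [-9.0, -42.0, 31.0], [-1.0, -41.0, 30.0], [7.0, -39.0, 28.0], [25.0, -37.0, 30.0], [33.0, -36.0, 31.0], [42.0, -34.0, 29.0], [-12.0, -44.0, 29.0], [-3.0, -43.0, 30.0], [6.0, -42.0, 30.0], [14.0, -40.0, 28.0], [29.0, -38.0, 32.0], [38.0, -37.0, 30.0], [-9.0, -46.0, 30.0], [-0.0, -45.0, 31.0], [8.0, -44.0, 29.0], [17.0, -42.0, 30.0], [25.0, -41.0, 31.0], [36.0, -39.0, 29.0], [0.0, -47.0, 31.0], [8.0, -46.0, 28.0], [17.0, -44.0, 30.0], [25.0, -43.0, 27.0], [-4.0, -50.0, 28.0], [5.0, -48.0, 30.0], [13.0, -47.0, 30.0], [3.0, -51.0, 29.0], [18.0, -49.0, 29.0]]
```

The clip is lying in the dish, but the handle now lies about 14 mm too far forward in the rest. The pick must have slipped in the grip during the pull. I'll level the tool, re-measure once and set it back.

>>> servo_tool:
  deltas:
    - {"wx": 0, "wy": -0.39, "wz": -0.25, "x": 0, "y": 0, "z": 0, "fingers": 0.6}
    - {"wx": 0, "wy": 0, "wz": 0, "x": 0.2, "y": 0, "z": 0.3, "fingers": 0.6}
    - {"wx": 0, "wy": 0, "wz": 0, "x": 0, "y": 0, "z": 0, "fingers": 0.6}
    - {"wx": 0, "wy": 0, "wz": 0, "x": 0, "y": 0, "z": 0, "fingers": 0.6}
    - {"wx": 0, "wy": 0, "wz": 0, "x": 0, "y": 0, "z": 0, "fingers": 0.6}
    - {"wx": 0, "wy": 0, "wz": 0, "x": 0, "y": 0, "z": 0, "fingers": 0.6}

```text
clock: 27.2
tool_pos: [0.5682, -0.2494, 0.1577]
eef_rot: [0.765, 0.644, 0.0, 0.0]
force: [-0.0, -0.3, -0.4]
gripper_width: 0.0684
finger_force: 0.0
```

```bash
cat > hm.py <<'E'
from h import *
s=ctrl.read_state();Rm=R.from_quat(s['eef_rot']).as_matrix();print(s['clock'],s['tool_pos'],Rm[:,2],np.arctan2(Rm[1,0],Rm[0,0]))
d=snap('wrist');im=d['image'];vv,uu=np.mgrid[0:384,0:512];P=dep(d,np.c_[uu.ravel(),vv.ravel()]).reshape(384,512,3)
m=(abs(P[:,:,2]-.083)<.004)&(np.hypot(P[:,:,0]-.567,P[:,:,1]+.252)<.09)&(im[:,:,0].astype(int)-im[:,:,2]>50)
n,l,st,c=cv2.connectedComponentsWithStats(m.astype(np.uint8));mm=l==1+st[1:,4].argmax()
r=cv2.minAreaRect((plane(d,np.c_[uu[mm],vv[mm]],.083)[:,:2]*1000).astype(np.float32));print(r,P[mm][:,2].mean())
g=np.array([r[0][0]/1e3,r[0][1]/1e3,.067]);print('to handle',Rm.T@(g-s['tool_pos'])/.04)
h=np.array([np.cos(1.398),np.sin(1.398)]);print('along off mm',(np.array(r[0])-[567.7,-259.0])@h,'lat',(np.array(r[0])-[567.7,-259.0])@[h[1],-h[0]])
E
python3 hm.py
```

```text
27.2 [ 0.56818127 -0.24942654  0.15772002] [ 3.90417556e-04 -3.22242029e-04 -9.99999872e-01] 1.4003565740591806
((568.9998779296875, -244.83773803710938), (108.6021957397461, 15.824023246765137), 80.23487854003906) 0.08332738096340765
to handle [ 1.17099113e-01 -2.86244345e-04  2.26797118e+00]
along off mm 14.174853102731905 lat -1.154506844327401
```

>>> servo_tool:
  deltas:
    - {"wx": 0, "wy": 0, "wz": 0, "x": 0.117, "y": 0, "z": 0.6, "fingers": 0.6}
    - {"wx": 0, "wy": 0, "wz": 0, "x": 0, "y": 0, "z": 0.8, "fingers": 0.6}
    - {"wx": 0, "wy": 0, "wz": 0, "x": 0, "y": 0, "z": 0.6, "fingers": 0.2}
    - {"wx": 0, "wy": 0, "wz": 0, "x": 0, "y": 0, "z": 0.26, "fingers": -0.3}
    - {"wx": 0, "wy": 0, "wz": 0, "x": 0, "y": 0, "z": 0, "fingers": -0.5}
    - {"wx": 0, "wy": 0, "wz": 0, "x": 0, "y": 0, "z": 0, "fingers": -0.8}
    - {"wx": 0, "wy": 0, "wz": 0, "x": 0, "y": 0, "z": 0, "fingers": -1}
    - {"wx": 0, "wy": 0, "wz": 0, "x": 0, "y": 0, "z": 0, "fingers": -1}
    - {"wx": 0, "wy": 0, "wz": 0, "x": 0, "y": 0, "z": 0, "fingers": -1}
  grip_force: 40

```text
clock: 28.15
tool_pos: [0.5693, -0.2449, 0.068]
eef_rot: [0.765, 0.644, 0.0, 0.001]
force: [0.2, 0.4, -0.3]
gripper_width: 0.015
finger_force: 41.8
```

>>> servo_tool:
  deltas:
    - {"wx": 0, "wy": 0, "wz": 0, "x": 0, "y": 0, "z": -0.1, "fingers": -1}
    - {"wx": 0, "wy": 0, "wz": 0, "x": 0, "y": 0, "z": -0.15, "fingers": -1}
    - {"wx": 0, "wy": 0, "wz": 0, "x": -0.12, "y": 0.0, "z": 0, "fingers": -1}
    - {"wx": 0, "wy": 0, "wz": 0, "x": -0.12, "y": 0, "z": 0, "fingers": -1}
    - {"wx": 0, "wy": 0, "wz": 0, "x": -0.115, "y": 0, "z": 0, "fingers": -1}
    - {"wx": 0, "wy": 0, "wz": 0, "x": 0, "y": 0, "z": 0, "fingers": -1}
    - {"wx": 0, "wy": 0, "wz": 0, "x": 0, "y": 0, "z": 0, "fingers": -1}

```text
clock: 28.85
tool_pos: [0.5662, -0.2588, 0.0768]
eef_rot: [0.765, 0.644, -0.0, -0.0]
force: [0.2, -0.2, -0.2]
gripper_width: 0.0152
finger_force: 41.8
```

```bash
python3 st.py; python3 hand.py
```

```text
t 28.85 tcp [ 0.5662 -0.2588  0.0768] tip [ 0.5784 -0.185   0.0276] clip x,y 266.41 88.00 r 280.57 yaw 1.3999 Ftool [-0.2  0.2  0.2] axz [-3.e-04  3.e-04 -1.e+00] M [-0.04  0.04 -0.01]
yaw,y0 [ 0.00107796 -0.00047015] pitch,z0 [ 0.00392833 -0.01594561] front 0.05407044106051299 6808
shank y,z,xmax -0.00033975054730832756 -0.009312387808992045 0.07999937890397489
clock 28.85 yaw 1.399900743189349 tcp [ 0.56620214 -0.25876331  0.07681619] [-3.04989390e-04  2.87203027e-04 -9.99999912e-01]
wz -0.0014217490845552325 move [ 0.10474023  0.02204959 -1.32957882]
```

>>> servo_tool:
  deltas:
    - {"wx": 0, "wy": 0, "wz": 0, "x": 0, "y": 0.025, "z": 0.1, "fingers": -1}
    - {"wx": 0, "wy": 0, "wz": 0, "x": 0, "y": 0, "z": 0.06, "fingers": -1}
    - {"wx": 0, "wy": 0, "wz": 0, "x": 0, "y": 0, "z": 0.03, "fingers": -1}
    - {"wx": 0, "wy": 0, "wz": 0, "x": 0, "y": 0, "z": 0.03, "fingers": -1}
    - {"wx": 0, "wy": 0, "wz": 0, "x": 0, "y": 0, "z": 0, "fingers": -1}
    - {"wx": 0, "wy": 0, "wz": 0, "x": 0, "y": 0, "z": 0, "fingers": -1}

```text
clock: 29.5
tool_pos: [0.5674, -0.2587, 0.0683]
eef_rot: [0.765, 0.644, 0.0, 0.0]
force: [-0.5, 1.0, -1.2]
gripper_width: 0.0155
finger_force: 41.8
```

>>> servo_tool:
  deltas:
    - {"wx": 0, "wy": 0, "wz": 0, "x": 0, "y": 0, "z": 0.01, "fingers": -1}
    - {"wx": 0, "wy": 0, "wz": 0, "x": 0, "y": 0, "z": 0, "fingers": -1}
  grip_force: 20

```text
clock: 29.7
tool_pos: [0.5674, -0.2588, 0.0679]
eef_rot: [0.765, 0.644, -0.0, 0.0]
force: [0.0, 0.3, -1.8]
gripper_width: 0.0156
finger_force: 41.8
```

>>> servo_tool:
  deltas:
    - {"wx": 0, "wy": 0, "wz": 0, "x": 0, "y": 0, "z": 0.005, "fingers": -0.6}
    - {"wx": 0, "wy": 0, "wz": 0, "x": 0, "y": 0, "z": 0, "fingers": -0.45}
    - {"wx": 0, "wy": 0, "wz": 0, "x": 0, "y": 0, "z": 0, "fingers": -0.2}
    - {"wx": 0, "wy": 0, "wz": 0, "x": 0, "y": 0, "z": 0, "fingers": 0.2}
    - {"wx": 0, "wy": 0, "wz": 0, "x": 0, "y": 0, "z": 0, "fingers": 0.3}
    - {"wx": 0, "wy": 0, "wz": 0, "x": 0, "y": 0, "z": -0.3, "fingers": 0.3}
    - {"wx": 0, "wy": 0, "wz": 0, "x": 0, "y": 0, "z": -0.7, "fingers": 0.4}
    - {"wx": 0, "wy": 0, "wz": 0, "x": 0, "y": 0, "z": -0.9, "fingers": 0.6}
    - {"wx": 0, "wy": 0, "wz": 0, "x": 0, "y": 0, "z": -0.6, "fingers": 0.6}
    - {"wx": 0, "wy": 0, "wz": 0, "x": 0, "y": 0, "z": 0, "fingers": 0.6}
    - {"wx": 0, "wy": 0, "wz": 0, "x": 0, "y": 0, "z": 0, "fingers": 0.6}
    - {"wx": 0, "wy": 0, "wz": 0, "x": 0, "y": 0, "z": 0, "fingers": 0.6}
    - {"wx": 0, "wy": 0, "wz": 0, "x": 0, "y": 0, "z": 0, "fingers": 0.6}

```text
clock: 31.0
tool_pos: [0.5666, -0.2582, 0.1662]
eef_rot: [0.765, 0.644, -0.0, -0.001]
force: [-0.3, 0.4, -0.1]
gripper_width: 0.068
finger_force: 0.0
```

```bash
python3 hm.py
python3 - <<'E'
from h import *
t=snap('top');a=np.load('top.npz')['image']
f=lambda i:cv2.connectedComponentsWithStats(((i[...,0].astype(int)-i[...,2]>90)&(i[...,1]<110)).astype(np.uint8)[70:135,210:300])
for i in(a,t['image']):
    n,l,st,c=f(i);k=1+st[1:,4].argmax();print('tile',st[k],c[k])
E
```

```text
31.0 [ 0.56659056 -0.25819722  0.16617267] [-0.00220306  0.00155935 -0.99999636] 1.4003799336845197
((567.1532592773438, -258.5954284667969), (108.1910400390625, 15.821334838867188), 80.24028778076172) 0.08328493050015365
to handle [-0.01030919  0.02159055  2.47926109]
along off mm 0.3045412401850782 lat -0.6081596635058839
tile [ 31  12  31  33 313] [46.72523962 26.29392971]
tile [31 51  6  1  6] [33.5 51. ]
```

The pick is back within 0.7 mm of where it started. The arm never went near the tile; the colour change there in the top view is most likely a shadow. I'll hand in.

```bash
python3 -c "
from workcell import ctrl
print(ctrl.close_job())"
```

```text
the job is handed in; nothing more can be done
None
```

The job is handed in at about 31 s: the clip lies loose and flat in the wheel's dish and the pick is back in its rest, after slipping in the grip and needing one re-grasp to set it straight; the highest force I read was about 8 N, and I could not confirm the tile from the final top view, though the arm never went near it.

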